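Set the pasta sheeter's roller gap with a gauge blade

ROBOT

A 7-joint arm with a two-finger parallel gripper is mounted at the origin on a cart in front of the work surface, level with it; the furniture and walls round the work are solid. World frame = base frame: x ahead of the robot, y to its left, z up, the work surface at z = 0. Lengths are in m, angles in rad, forces in N, time in s.
With the tool pointing down it reaches from about 0.425 to 0.925 m from the base axis. Payload 6.8 kg.
Tool frame: the origin (TCP) lies between the finger pads; the fingertips stand 11 mm ahead of it and the grasp point (between the pads) lies 8 mm behind it; z points along the fingers, y is the line along which they close (so a half turn about z gives the same grasp; the last joint's range is limited). The gripper opens to 85 mm and grips with 20 to 120 N. Pads are 22 mm wide; open, the fingers measure 114 mm over their backs; the gripper's body (76 mm by 85 mm) begins 54 mm behind the grasp point. The pads swing forward as they close: fully open they stand 13 mm farther back than shut.
Start: joints at [-1.44, 0.477, 0.022, 1.555, -0.011, 1.109, -0.083], TCP at [0.16, 0.656, 0.242] pointing down, gripper open.
Joint ranges: [-2.96, 2.96], [-0.34, 2.1], [-1.41, 1.46], [0.24, 2.44], [-1.37, 4.51], [0.17, 1.92], [-2.96, 2.96]. Speed limits (rad/s): [2.39, 2.39, 3.14, 3.14, 3.14, 3.14, 3.14].

INTERFACE

Orientations are given as a rotation vector (axis times angle).
In Python, from bench import r gives the robot as it stands.
- The arm moves only by the tool send_rows, never from a script. Its argument "deltas" is a list of rows, each an object of numbers: "dx", "dy", "dz": the shift along the world's x, y, z in mm; "rx", "ry", "rz": the turn, a rotation vector about the world's x, y, z in degrees. A call has 1 to 5 rows; each row is the pose to reach, as a shift and turn from the pose commanded when the call began; what a row does not reach only later rows make up. A row lasts 1/12 s, in which the tool goes at most 41.7 mm and 7.16 degrees, less where a joint would pass 70% of its speed; a pose out of reach is approached as far as the arm can. A call with a gripper value outside its range is refused whole. "jaw" is the finger opening in mm, from 0 to 85.4, set as the call begins (left out, the last holds). The fingers move at their own pace and stop on an object; "newtons" is the grip in N (left out, the last holds). Time passes only in rows, so rows that repeat a pose let the fingers close. It gives the time, the measured TCP pose, the force, the opening and the grip force at its end, in the units of the state.
- r.get_obs(): the state, without advancing time (a new reading comes with each control period).
- r.grab_frame(name): name is "scene" or "top" or "wrist"; returns a dict with "frame" (400x640x3 uint8, blue, green, red), "z_map" (400x640 float32, m along the optical axis (not along the pixel's ray), 0 where there is no reading), "vertical_fov" (degrees; the focal length in pixels is half the picture's height over the tangent of half this angle, whatever the lens; pixels are square), "cx", "cy" (the principal point, pixels), "distortion" ([k1, k2, p1, p2, k3] as OpenCV has them; the pictures are not rectified), "xyz" and "orientation" of the camera in the world. Camera axes: x right, y down, z forward; pixel columns grow to the right and rows downward; lengths in m; the calibration is good to about 2 mm. A picture is of the moment at which its call begins.
- r.hand_in(): hands the job in; it is judged then, once.
The state is a dict: "clock": time; "joints": joint angles; "qvel": joint speeds; "tau": joint torques, N m; "tcp_pos": TCP position; "orientation": TCP orientation; "contact_force": force on the tool from outside, world axes, zero at the start; "moment": the same for the moment, N m; "grip_width": finger opening in m; "gripper_force": force on a finger pad.
Only numpy, scipy, OpenCV 4.12 (cv2) and the standard library are available. Lean on these libraries where they do the work, as an engineer would, in place of code of your own. Each camera call takes 0.05 s, during which the arm holds its last target. There are 200 camera calls.

TASK

Set the roller gap of the pasta sheeter with the gauge blade: take the gauge from its wooden stand, slide it down between the rollers until it stands on the floor under them, and let go of it. Then gently swing the lever to close the rollers, only until they hold the blade with a light but clear drag (do not squeeze it hard), and let go of the lever. Draw the gauge slowly straight up out of the rollers, feeling it drag and leaving the lever alone, and put it back in its stand; leave the other things where they are.

Things in the scene. Friction and masses are not known exactly. Their poses are not given: they have to be found in the camera images.
- gauge: gauge blade, loose, upright: steel blade 6 mm thick (its x), 32 mm wide (its y), black handle 16 (x) by 36 (y) by 48 mm on top; 148 mm tall, about 0.18 kg; origin at the centre of its foot, z up. It starts in the stand's slot, foot 13 mm over the worktop, axes along the stand's
- grip (a point): middle of the gauge's handle, 124 mm above its foot (the handle spans 100 to 148 mm). Gripped across the 36 mm (closing along the gauge's y), the fingers do not push it against the rollers
- stand: loose wooden block 66 (x) by 90 (y) by 75 mm tall, 0.9 kg, with one slot in its top; origin at the centre of its underside, z up
- stand_hole0 (a point): centre of the mouth of the stand's slot, 75 mm above the worktop. The slot is 12 mm (stand's x) by 38 mm (y), 62 mm deep (floor 13 mm above the worktop), its mouth bevelled 6 mm
- sheeter: pasta sheeter, fixed: two steel rollers, 40 mm in diameter, 124 mm long, side by side along its y, about 90 mm up, between two aluminium cheeks (outsides at y = +-75 mm, tops at z = 106 mm); crank hanging at its -y side, lever at its +y side. Origin at the centre of its underside, x towards the rear (away from the robot at yaw 0)
- throat (a point): x = 0, y = 0, z = 16 mm in the sheeter's frame: middle of the floor under the rollers, on which the gauge stands by itself, leaning slightly. A sloped chute under the rollers guides the blade from above into this throat, 12 mm wide (x = -6 to +6 mm)
- swing_roller: front roller, arm and lever in one piece, hinged along the sheeter's y through its origin (x = -13, z = 55 mm in the sheeter's frame, 35 mm below the gap). The stiff hinge (about 4 to 6 N at the knob moves it) stays where left, also against up to 10 N from a nipped blade. At the start the gap is 12 to 19 mm; swinging the lever towards the sheeter's +x closes it
- front_axis (a point): middle of the front (swinging) roller's axis; the roller's face is 20 mm from it
- rear_axis (a point): middle of the rear roller's axis, 90 mm above the worktop; it lies 20.5 to 25.5 mm behind the sheeter's middle, as its bearings happen to be set, and can be pushed back against stiff springs, 40 N per mm. The gap is the distance between the two axes less 40 mm
- lever_knob (a point): centre of the lever's black knob, 34 mm tall, 24 mm thick, outside the cheek, 87 mm to the sheeter's +y side, about 158 mm above the worktop, 105 mm from the hinge. Pushed from its -x side towards +x it closes the gap, travelling about three times as far as the gap closes. Once the blade is nipped, each newton more at the knob adds 3 N on the blade; 5 to 10 N is right
- tumbler: clear drinking glass, 81 mm wide, 91 mm tall, left behind the machine; loose, to be left alone; origin at the centre of its underside
- salt_shaker: glass and steel shaker, 44 mm wide, 90 mm tall, in front between machine and stand; loose, to be left alone; origin at the centre of its underside
- pepper_mill: turned wooden mill, 58 mm wide, 170 mm tall, behind the machine; loose, to be left alone; origin at the centre of its underside
- soup_tin: small tin, 75 mm wide, 58 mm tall, behind the stand; loose, to be left alone; origin at the centre of its underside
There are look-alikes about, which are no part of the job. What is shaped like the stand but green or turquoise is not meant.

How it is judged:
On the way, in this order (a step that is already met when the one before it is completed fails the run):
1. the gauge stands on the machine's floor between the open rollers, let go (x of gauge in the frame of sheeter between -0.02 and 0.02 m and y of gauge in the frame of sheeter between -0.05 and 0.05 m and z of gauge in the frame of sheeter below 0.022 m and distance between front_axis and rear_axis above 0.049 m and contact force between the fingers and gauge below 0.3 N), for 0.1 s.
2. the rollers hold the gauge by themselves, with the lever and the gauge let go (x of gauge in the frame of sheeter between -0.02 and 0.02 m and y of gauge in the frame of sheeter between -0.05 and 0.05 m and contact force between gauge and swing_roller above 2 N and z of gauge in the frame of sheeter below 0.025 m and distance between front_axis and rear_axis below 0.0475 m and contact force between each of the arm, the fingers and swing_roller below 0.3 N and contact force between the fingers and gauge below 0.3 N), for 0.2 s.
3. the gauge is drawn up 15 mm and more against the drag of the rollers, the lever untouched (x of gauge in the frame of sheeter between -0.02 and 0.02 m and y of gauge in the frame of sheeter between -0.05 and 0.05 m and contact force between gauge and swing_roller above 2 N and z of gauge in the frame of sheeter between 0.031 and 0.085 m and distance between front_axis and rear_axis below 0.0475 m and contact force between the fingers and swing_roller below 0.3 N), for 0.02 s.
At the end, for the whole second after the job is handed in: The roller gap is 6 mm, within 0.8 mm (distance of the roller axes 45.2 to 46.8 mm); the gauge is down in the stand's slot (foot within 7 mm of the slot's floor and 10 mm of its centre, less than 0.2 rad from upright), released and at rest; the stand is upright (distance between front_axis and rear_axis between 0.0452 and 0.0468 m and horizontal distance between gauge and stand_hole0 below 0.01 m and z of gauge in the frame of stand below 0.02 m and angle between gauge's own z axis and vertical below 0.2 rad and angle between stand's own z axis and vertical below 0.05 rad and linear speed of gauge below 0.02 m/s); the robot touches nothing.
It fails at once if the gauge is squeezed hard between the rollers (more than 16 N on it from the front roller) (contact force between gauge and swing_roller above 16 N).
It fails at once if the gauge is tipped over (more than 0.6 rad from upright) (angle between gauge's own z axis and vertical above 0.6 rad).
It fails at once if the stand is shoved more than 40 mm (distance of stand from where it was at the start of the episode above 0.04 m).
It fails at once if the tumbler, salt shaker, pepper mill or soup tin is pushed more than 30 mm (distance of any of tumbler, salt_shaker, pepper_mill, soup_tin from where it was at the start of the episode above 0.03 m).
It also fails if it takes over 72 s, if anything falls off the work surface, if the arm or the gripper's body presses on something with over 40 N, if the wrist force passes 120 N, or if a joint passes its speed limit or range.

## Working session

There is one attempt and no reset: what is moved stays moved. The work goes in short steps, Python scripts to look and compute and a tool call to move; the robot and the scene stay as the last step left them, time stands still between calls to the robot, and variables do not carry over. Pictures are saved under pics/ and viewed, at most 10 in all, crops included, and the job is handed in when it is done.

Besides the shell and the picture viewer there is one more tool, called after ">>>" in YAML: its name, and indented under it one key for each argument. send_rows: Moves the arm, as the interface text tells. Its arguments: {"type":"object","properties":{"deltas":{"type":"array","items":{"type":"object","properties":{"dx":{"type":"number"},"dy":{"type":"number"},"dz":{"type":"number"},"rx":{"type":"number"},"ry":{"type":"number"},"rz":{"type":"number"}}}},"jaw":{"type":"number"},"newtons":{"type":"number"}},"required":["deltas"]}

```bash
mkdir -p pics; cat > h.py <<'E'
import numpy as np, cv2
from bench import r
from scipy.spatial.transform import Rotation as R
def grab(n):
    d=r.grab_frame(n); h,w=d["frame"].shape[:2]
    f=h/2/np.tan(np.radians(d["vertical_fov"])/2)
    d["K"]=np.array([[f,0,d["cx"]],[0,f,d["cy"]],[0,0,1.]]); d["R"]=R.from_rotvec(d["orientation"]).as_matrix() if np.size(d["orientation"])==3 else None
    d["D"]=np.array(d["distortion"],float); return d
def rays(d,px):
    n=cv2.undistortPoints(np.array(px,float).reshape(-1,1,2),d["K"],d["D"]).reshape(-1,2)
    return np.c_[n,np.ones(len(n))]
def plane(d,px,z):
    v=rays(d,px)@d["R"].T; o=np.array(d["xyz"]); return o+v*((z-o[2])/v[:,2])[:,None]
def cloud(d):
    h,w=d["z_map"].shape; u,v=np.meshgrid(np.arange(w),np.arange(h))
    c=rays(d,np.c_[u.ravel(),v.ravel()])*d["z_map"].ravel()[:,None]
    return (c@d["R"].T+np.array(d["xyz"])).reshape(h,w,3)
E
python3 - <<'E'
from h import *
for n in ("top","scene"):
    d=grab(n); cv2.imwrite(f"pics/{n}0.png",d["frame"]); np.save(n+"0.npy",cloud(d)); print(n,d["xyz"],d["orientation"],d["vertical_fov"],d["distortion"])
print(r.get_obs())
E
```

```text
top [ 0.43832488 -0.04556373  1.23200332] [-2.13880167  2.15366887 -0.11109214] 54.85324611347324 [0.00776788 0.         0.         0.         0.        ]
scene [-0.02840689 -0.68578816  1.12060097] [-2.26590126  0.86392992 -0.32877185] 45.06404420070063 [-0.11529977  0.          0.          0.          0.        ]
{'clock': 0.1, 'joints': array([-1.44009244,  0.47769731,  0.02235033,  1.55632741, -0.01149694,
        1.10928924, -0.08306752]), 'qvel': array([ 1.02150608e-03, -2.55333190e-03,  5.15873889e-04, -2.90377544e-03,
        3.54293925e-05,  9.13706159e-04,  1.29003557e-03]), 'tau': array([ 4.12215624e-03, -5.97758889e+01,  1.61352552e+00, -2.81956905e+01,
        1.28442844e-02,  4.98363035e-03,  1.77534542e-06]), 'tcp_pos': array([0.15956024, 0.65535614, 0.24144719]), 'orientation': array([-3.74139433e-01, -3.11916384e+00,  2.49988858e-03]), 'contact_force': array([ 0.2693722 ,  0.14829546, -0.2145653 ]), 'moment': array([-0.00742287, -0.01123608, -0.01549522]), 'gripper_force': 0.0, 'grip_width': 0.08536604191833841}
```

View pics/top0.png

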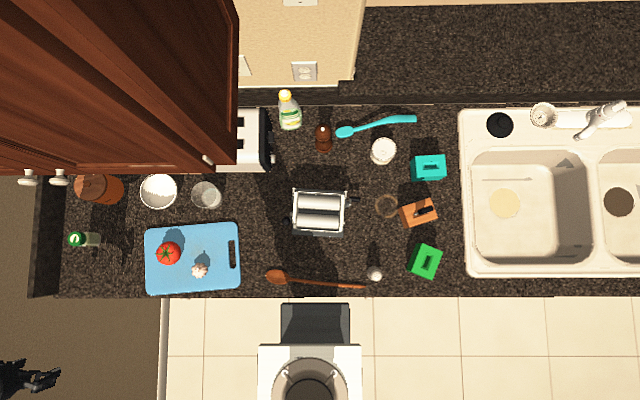

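View pics/scene0.png

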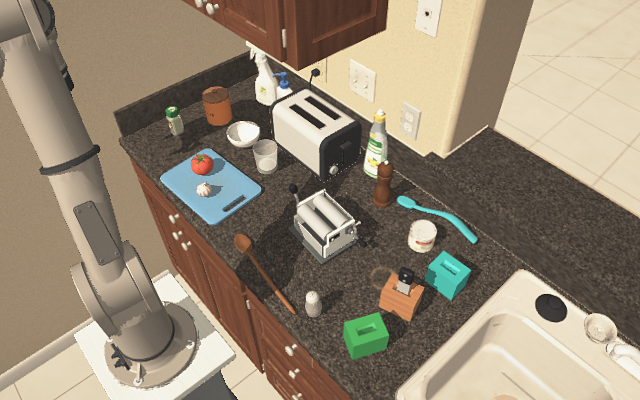

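The top view shows the wooden stand with the gauge at about (418,212), the sheeter at (320,212) with the lever knob on its left at (293,210), and the shaker at (375,274). The green (426,261) and turquoise (428,167) blocks are the look-alikes. In the scene view the gauge handle is at (405,280) and the knob at (294,188).

```bash
python3 - <<'E'
from h import *
T=np.load("top0.npy");S=np.load("scene0.npy")
ti=cv2.imread("pics/top0.png");si=cv2.imread("pics/scene0.png")
def rect(p): 
    (c,s,a)=cv2.minAreaRect((p[:,:2]*1000).astype(np.float32)); return np.round(c,1),np.round(s,1),round(a,1)
def sel(C,u0,u1,v0,v1,z0,z1):
    P=C[v0:v1,u0:u1].reshape(-1,3); return P[(P[:,2]>z0)&(P[:,2]<z1)]
for nm,C,b in(("top",T,(395,442,190,232)),("scene",S,(372,428,262,325))):
    P=sel(C,*b,.066,.085); print(nm,"standtop",len(P),rect(P),P[:,2].mean())
    P=sel(C,*b,.125,.2); print(" handle",len(P),rect(P),P[:,2].mean(),P[:,2].max())
for nm,C,b in(("top",T,(280,362,180,242)),("scene",S,(284,362,175,262))):
    P=sel(C,*b,.098,.125); print(nm,"cheeks/rollers",len(P),rect(P))
    P=sel(C,*b,.135,.19); print(" knob",len(P),P.mean(0) if len(P) else 0,P.min(0) if len(P) else 0,P.max(0) if len(P) else 0)
    P=sel(C,*b,.03,.2); print(" all",rect(P))
# tool yaw
M=R.from_rotvec(r.get_obs()["orientation"]).as_matrix(); print(M.round(3))
big=np.hstack([cv2.resize(ti[175:245,275:365],None,fx=4.4,fy=4.4),cv2.resize(ti[175:245,385:475],None,fx=4.4,fy=4.4)])
b2=cv2.resize(si[170:340,280:440],None,fx=0.01,fy=0.01)
cv2.imwrite("pics/crop1.png",big)
for n,C,u,v in(("salt",T,375,272),("tin",T,383,148),("tum",T,386,206),("mill",T,323,131),("toaster",T,240,135)): print(n,C[v,u].round(3))
E
```

```text
top standtop 558 (array([ 551.7, -333. ]), array([65.2, 92.7]), 18.0) 0.07340907000926546
 handle 89 (array([ 551.5, -332.5]), array([15.9, 36.9]), 17.5) 0.15462421685844352 0.1648575375938619
scene standtop 838 (array([ 510.2, -349.2]), array([161.7,  90.1]), 18.0) 0.07469492584311066
 handle 199 (array([ 550.8, -334.9]), array([17.6, 36. ]), 20.9) 0.14945705758565558 0.16526619833897394
top cheeks/rollers 1219 (array([560.6, -31.8]), array([171.8, 100.8]), 86.6)
 knob 58 [0.52169853 0.059596   0.16714711] [0.51113164 0.04976621 0.15046376] [0.53503105 0.06958921 0.1751173 ]
 all (array([559.4, -43.2]), array([220.8, 123.5]), 86.1)
scene cheeks/rollers 1181 (array([561.1, -33.6]), array([175.3, 103.9]), 84.9)
 knob 74 [0.5198151  0.05374031 0.1625834 ] [0.50963476 0.04480199 0.13743854] [0.53254904 0.06602122 0.17415098]
 all (array([586.3,  18.8]), array([306. , 172.5]), 64.2)
[[-0.972  0.236 -0.   ]
 [ 0.236  0.972 -0.002]
 [-0.    -0.002 -1.   ]]
salt [ 0.375 -0.195  0.084]
tin [ 0.755 -0.234  0.052]
tum [ 0.579 -0.247 -0.005]
mill [ 0.779 -0.047  0.158]
toaster [0.761 0.187 0.186]
```

View pics/crop1.png

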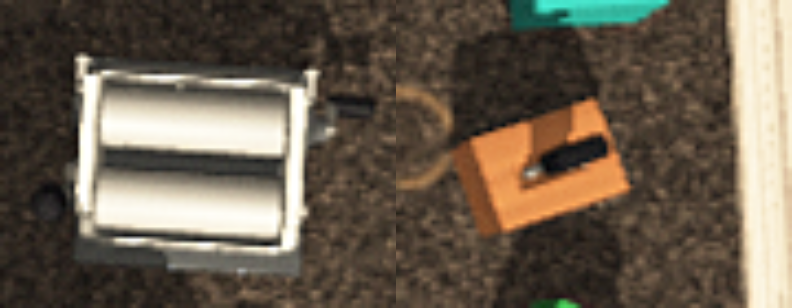

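```bash
python3 - <<'E'
from h import *
T=np.load("top0.npy")
for u,v in((60,165),(150,165),(200,165),(230,155),(236,100),(100,100)): print(u,v,T[v,u].round(3))
P=T[:180,:245].reshape(-1,3);P=P[P[:,2]>.35];print(P.min(0),P.max(0))
E
```

```text
60 165 [0.594 0.429 0.558]
150 165 [0.598 0.277 0.533]
200 165 [0.594 0.179 0.546]
230 155 [0.621 0.133 0.512]
236 100 [0.748 0.133 0.47 ]
100 100 [0.594 0.185 0.853]
[ 0.43832488 -0.04556373  0.35022091] [0.9409551  0.60242076 1.23200332]
```

>>> send_rows:
  deltas:
    - {"dx":34,"dy":-17,"dz":12,"rz":-5}
    - {"dx":68,"dy":-34,"dz":24,"rz":-10}
    - {"dx":102,"dy":-51,"dz":36,"rz":-15}
    - {"dx":136,"dy":-68,"dz":48,"rz":-20}
    - {"dx":170,"dy":-86,"dz":58,"rz":-25}

```text
$.deltas[0]: bad value
```

>>> send_rows:
  deltas:
    - {"dx":26,"dy":-25,"dz":4,"rx":0,"ry":0,"rz":-5}
    - {"dx":52,"dy":-50,"dz":8,"rx":0,"ry":0,"rz":-10}
    - {"dx":78,"dy":-75,"dz":12,"rx":0,"ry":0,"rz":-15}
    - {"dx":104,"dy":-100,"dz":16,"rx":0,"ry":0,"rz":-20}
    - {"dx":130,"dy":-126,"dz":18,"rx":0,"ry":0,"rz":-25}

```text
clock: 0.52
tcp_pos: [0.2906, 0.5286, 0.2604]
orientation: [-1.046, -2.962, -0.0]
contact_force: [0.3, 0.4, 0.1]
grip_width: 0.0852
gripper_force: 0.0
```

>>> send_rows:
  deltas:
    - {"dx":22,"dy":-28,"dz":0,"rx":0,"ry":0,"rz":-5}
    - {"dx":44,"dy":-56,"dz":0,"rx":0,"ry":0,"rz":-10}
    - {"dx":66,"dy":-84,"dz":0,"rx":0,"ry":0,"rz":-15}
    - {"dx":88,"dy":-112,"dz":0,"rx":0,"ry":0,"rz":-20}
    - {"dx":110,"dy":-140,"dz":0,"rx":0,"ry":0,"rz":-25}

```text
clock: 0.93
tcp_pos: [0.4003, 0.3881, 0.2601]
orientation: [-1.663, -2.665, 0.001]
contact_force: [0.2, -0.2, -0.6]
grip_width: 0.0855
gripper_force: 0.0
```

>>> send_rows:
  deltas:
    - {"dx":14,"dy":-36,"dz":0,"rx":0,"ry":0,"rz":-5}
    - {"dx":28,"dy":-72,"dz":0,"rx":0,"ry":0,"rz":-10}
    - {"dx":42,"dy":-108,"dz":0,"rx":0,"ry":0,"rz":-15}
    - {"dx":56,"dy":-144,"dz":0,"rx":0,"ry":0,"rz":-20}
    - {"dx":70,"dy":-180,"dz":0,"rx":0,"ry":0,"rz":-25}

```text
clock: 1.35
tcp_pos: [0.4697, 0.2079, 0.2602]
orientation: [-2.2, -2.242, 0.0]
contact_force: [0.8, -0.1, 0.3]
grip_width: 0.0853
gripper_force: 0.0
```

>>> send_rows:
  deltas:
    - {"dx":6,"dy":-38,"dz":0,"rx":0,"ry":0,"rz":-5}
    - {"dx":12,"dy":-76,"dz":0,"rx":0,"ry":0,"rz":-10}
    - {"dx":18,"dy":-114,"dz":0,"rx":0,"ry":0,"rz":-15}
    - {"dx":24,"dy":-152,"dz":0,"rx":0,"ry":0,"rz":-20}
    - {"dx":30,"dy":-190,"dz":0,"rx":0,"ry":0,"rz":-25}

```text
clock: 1.77
tcp_pos: [0.4993, 0.018, 0.2603]
orientation: [-2.633, -1.713, -0.0]
contact_force: [0.7, 0.5, 1.1]
grip_width: 0.0855
gripper_force: 0.0
```

>>> send_rows:
  deltas:
    - {"dx":4,"dy":-38,"dz":0,"rx":0,"ry":0,"rz":-5}
    - {"dx":8,"dy":-76,"dz":0,"rx":0,"ry":0,"rz":-10}
    - {"dx":12,"dy":-114,"dz":0,"rx":0,"ry":0,"rz":-15}
    - {"dx":16,"dy":-152,"dz":0,"rx":0,"ry":0,"rz":-20}
    - {"dx":20,"dy":-190,"dz":0,"rx":0,"ry":0,"rz":-25}

```text
clock: 2.18
tcp_pos: [0.5193, -0.1718, 0.2602]
orientation: [-2.941, -1.103, -0.0]
contact_force: [0.1, 0.8, -1.6]
grip_width: 0.0852
gripper_force: 0.0
```

>>> send_rows:
  deltas:
    - {"dx":7,"dy":-36,"dz":0,"rx":0,"ry":0,"rz":-5}
    - {"dx":14,"dy":-72,"dz":0,"rx":0,"ry":0,"rz":-10}
    - {"dx":21,"dy":-108,"dz":0,"rx":0,"ry":0,"rz":-15}
    - {"dx":28,"dy":-144,"dz":0,"rx":0,"ry":0,"rz":-20}
    - {"dx":32,"dy":-163,"dz":0,"rx":0,"ry":0,"rz":-23.4}

```text
clock: 2.6
tcp_pos: [0.5508, -0.3375, 0.26]
orientation: [3.103, 0.477, -0.002]
contact_force: [-0.7, -0.7, 1.3]
grip_width: 0.0854
gripper_force: 0.0
```

```bash
python3 - <<'E'
from h import *
o=r.get_obs();print(o["tcp_pos"],o["joints"].round(2));M=R.from_rotvec(o["orientation"]).as_matrix();print(M.round(3))
d=grab("wrist");C=cloud(d);print(d["xyz"]);cv2.imwrite("pics/w1.png",d["frame"])
P=C.reshape(-1,3)
def rect(p):
    c,s,a=cv2.minAreaRect((p[:,:2]*1000).astype(np.float32)); return np.round(c,1),np.round(s,1),round(a,1),len(p)
n=np.hypot(P[:,0]-.5516,P[:,1]+.333)<.06
for z0,z1 in((.07,.08),(.15,.17),(.158,.164)): print(z0,rect(P[n&(P[:,2]>z0)&(P[:,2]<z1)]),np.median(P[n&(P[:,2]>z0)&(P[:,2]<z1)],0))
E
```

```text
[ 0.55084845 -0.33749461  0.26004252] [-0.14  0.54  0.87  1.65 -0.44  1.16 -0.43]
[[ 0.954  0.3   -0.001]
 [ 0.3   -0.954 -0.002]
 [-0.001  0.002 -1.   ]]
[ 0.63100671 -0.31116503  0.39158499]
0.07 (array([ 551.7, -335.6]), array([65.3, 89.1]), 17.9, 2919) [ 0.56161258 -0.33058294  0.07489289]
0.15 (array([ 552.5, -334.9]), array([15.9, 35.6]), 20.4, 693) [ 0.55421322 -0.33438661  0.16004639]
0.158 (array([ 552.3, -334.6]), array([13.4, 34.1]), 17.4, 533) [ 0.55280504 -0.33486886  0.16038168]
```

View pics/w1.png

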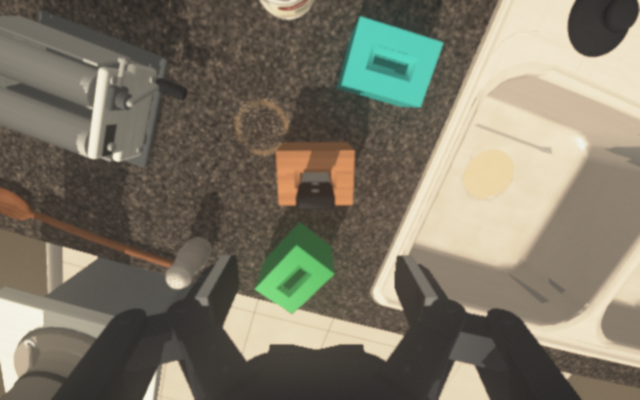

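The wrist view shows the stand at (315,175) with the handle at (316,192). The gauge is about 1.5 mm in x and 2.7 mm in y from the TCP, with the yaw matched. Descending to grip.

>>> send_rows:
  deltas:
    - {"dx":1.5,"dy":2.7,"dz":-30,"rx":0,"ry":0,"rz":0}
    - {"dx":1.5,"dy":2.7,"dz":-65,"rx":0,"ry":0,"rz":0}
    - {"dx":1.5,"dy":2.7,"dz":-100,"rx":0,"ry":0,"rz":0}
    - {"dx":1.5,"dy":2.7,"dz":-124,"rx":0,"ry":0,"rz":0}
    - {"dx":1.5,"dy":2.7,"dz":-131,"rx":0,"ry":0,"rz":0}
  jaw: 70

```text
clock: 3.07
tcp_pos: [0.551, -0.328, 0.1246]
orientation: [-3.098, -0.49, 0.009]
contact_force: [0.4, 1.1, 0.5]
grip_width: 0.0698
gripper_force: 0.0
```

>>> send_rows:
  deltas:
    - {"dx":0,"dy":0,"dz":0,"rx":0,"ry":0,"rz":0}
    - {"dx":0,"dy":0,"dz":0,"rx":0,"ry":0,"rz":0}
    - {"dx":0,"dy":0,"dz":0,"rx":0,"ry":0,"rz":0}
    - {"dx":0,"dy":0,"dz":0,"rx":0,"ry":0,"rz":0}
    - {"dx":0,"dy":0,"dz":0,"rx":0,"ry":0,"rz":0}
  jaw: 25
  newtons: 30

```text
clock: 3.48
tcp_pos: [0.5541, -0.3315, 0.1314]
orientation: [3.101, 0.489, 0.004]
contact_force: [-0.4, -1.3, 5.7]
grip_width: 0.0358
gripper_force: 30.6
```

>>> send_rows:
  deltas:
    - {"dx":0,"dy":0,"dz":0,"rx":0,"ry":0,"rz":0}
    - {"dx":0,"dy":0,"dz":0,"rx":0,"ry":0,"rz":0}
    - {"dx":0,"dy":0,"dz":0,"rx":0,"ry":0,"rz":0}

```text
clock: 3.73
tcp_pos: [0.5542, -0.3315, 0.1313]
orientation: [3.101, 0.489, 0.005]
contact_force: [-0.2, -0.9, 6.8]
grip_width: 0.0354
gripper_force: 30.5
```

>>> send_rows:
  deltas:
    - {"dx":0,"dy":0,"dz":20,"rx":0,"ry":0,"rz":0}
    - {"dx":0,"dy":0,"dz":40,"rx":0,"ry":0,"rz":0}
    - {"dx":0,"dy":0,"dz":60,"rx":0,"ry":0,"rz":0}
    - {"dx":0,"dy":0,"dz":80,"rx":0,"ry":0,"rz":0}
    - {"dx":0,"dy":0,"dz":100,"rx":0,"ry":0,"rz":0}

```text
clock: 4.15
tcp_pos: [0.5529, -0.33, 0.2303]
orientation: [-3.103, -0.489, 0.0]
contact_force: [0.1, 0.3, -1.2]
grip_width: 0.0358
gripper_force: 30.5
```

>>> send_rows:
  deltas:
    - {"dx":0,"dy":0,"dz":20,"rx":0,"ry":0,"rz":0}
    - {"dx":0,"dy":0,"dz":40,"rx":0,"ry":0,"rz":0}
    - {"dx":0,"dy":0,"dz":40,"rx":0,"ry":0,"rz":0}

```text
clock: 4.4
tcp_pos: [0.5544, -0.3317, 0.2736]
orientation: [3.1, 0.488, 0.008]
contact_force: [0.9, -1.0, -1.7]
grip_width: 0.0358
gripper_force: 30.1
```

```bash
python3 - <<'E'
from h import *
o=r.get_obs();print(o["tcp_pos"],o["contact_force"],o["grip_width"])
for nm,b in(("top",(280,362,180,242)),("scene",(284,362,175,262))):
    C=np.load(nm+"0.npy");P=C[b[2]:b[3],b[0]:b[1]].reshape(-1,3)
    for yaw in(-3.,-4.,-5.):
        a=np.radians(yaw);ax=np.array([np.cos(a),np.sin(a)]);ay=np.array([-ax[1],ax[0]])
        xs=(P[:,:2]-[.56,-.03])@ax*1000; ys=(P[:,:2]-[.56,-.03])@ay*1000; z=P[:,2]*1000
        m=(abs(ys)<50)&(z>85)&(z<118)
        # robust max-height profile: slope of ridge per y half
        out=[]
        for s in(-1,1):
            rr=[]
            for lo,hi in((-50,-15),(-15,15),(15,50)):
                k=m&(ys>lo)&(ys<hi)&(xs*s>5)&(z>100)&(abs(xs)<48); rr.append(round(np.median(xs[k]),1))
            out.append(rr)
        k=(z>98)&(z<112)&(abs(xs)<22)&(abs(ys)<90); h=np.percentile(ys[k],[1,99])
        print(nm,yaw,out,h.round(1))
    h=[]
    for x0 in range(-50,52,4):
        k=m&(xs>=x0)&(xs<x0+4); h.append((x0,round(float(np.median(z[k])),1) if k.any() else 0))
    print(h)
E
```

```text
[ 0.55438678 -0.33174645  0.27357861] [ 0.88764975 -1.00772036 -1.69478428] 0.03576649885162953
top -3.0 [[np.float64(-34.5), np.float64(-33.6), np.float64(-32.9)], [np.float64(21.3), np.float64(21.8), np.float64(21.3)]] [-82.   77.6]
top -4.0 [[np.float64(-33.9), np.float64(-33.7), np.float64(-33.6)], [np.float64(21.3), np.float64(21.6), np.float64(20.9)]] [-79.   78.4]
top -5.0 [[np.float64(-33.2), np.float64(-34.1), np.float64(-34.3)], [np.float64(21.8), np.float64(21.8), np.float64(21.0)]] [-78.8  78.8]
[(-50, 98.3), (-46, 101.5), (-42, 103.6), (-38, 103.6), (-34, 104.5), (-30, 103.3), (-26, 102.2), (-22, 99.5), (-18, 94.4), (-14, 87.6), (-10, 0), (-6, 0), (-2, 91.0), (2, 97.0), (6, 102.8), (10, 106.4), (14, 108.2), (18, 108.7), (22, 108.0), (26, 108.1), (30, 105.8), (34, 103.5), (38, 98.4), (42, 0), (46, 102.6), (50, 99.4)]
scene -3.0 [[np.float64(-35.1), np.float64(-35.3), np.float64(-33.4)], [np.float64(18.9), np.float64(19.5), np.float64(18.5)]] [-85.3  74.6]
scene -4.0 [[np.float64(-34.7), np.float64(-35.2), np.float64(-33.7)], [np.float64(18.4), np.float64(18.8), np.float64(19.0)]] [-84.2  75.3]
scene -5.0 [[np.float64(-34.2), np.float64(-35.1), np.float64(-34.4)], [np.float64(18.5), np.float64(19.1), np.float64(18.5)]] [-84.   75.7]
[(-50, 97.9), (-46, 101.3), (-42, 104.2), (-38, 105.3), (-34, 105.5), (-30, 104.8), (-26, 104.4), (-22, 102.3), (-18, 97.1), (-14, 0), (-10, 0), (-6, 0), (-2, 93.3), (2, 95.4), (6, 103.0), (10, 106.5), (14, 109.1), (18, 109.8), (22, 110.2), (26, 109.0), (30, 108.1), (34, 104.7), (38, 102.1), (42, 100.9), (46, 102.9), (50, 93.4)]
```

>>> send_rows:
  deltas:
    - {"dx":0,"dy":25,"dz":0,"rx":0,"ry":0,"rz":-2}
    - {"dx":0,"dy":60,"dz":0,"rx":0,"ry":0,"rz":-5}
    - {"dx":0,"dy":95,"dz":0,"rx":0,"ry":0,"rz":-8}
    - {"dx":0,"dy":130,"dz":0,"rx":0,"ry":0,"rz":-10}
    - {"dx":0,"dy":160,"dz":0,"rx":0,"ry":0,"rz":-12}

```text
clock: 4.82
tcp_pos: [0.5526, -0.1675, 0.2682]
orientation: [-3.136, -0.161, 0.002]
contact_force: [1.3, 0.3, -2.9]
grip_width: 0.0354
gripper_force: 30.4
```

>>> send_rows:
  deltas:
    - {"dx":1,"dy":35,"dz":0,"rx":0,"ry":0,"rz":-3}
    - {"dx":2,"dy":70,"dz":0,"rx":0,"ry":0,"rz":-6}
    - {"dx":3,"dy":105,"dz":0,"rx":0,"ry":0,"rz":-8}
    - {"dx":3,"dy":130,"dz":0,"rx":0,"ry":0,"rz":-9.5}
    - {"dx":3,"dy":141,"dz":0,"rx":0,"ry":0,"rz":-9.5}

```text
clock: 5.23
tcp_pos: [0.5557, -0.0241, 0.268]
orientation: [-3.139, 0.09, 0.003]
contact_force: [0.4, -0.4, -2.7]
grip_width: 0.0357
gripper_force: 30.4
```

>>> send_rows:
  deltas:
    - {"dx":0,"dy":0,"dz":0,"rx":0,"ry":0,"rz":0}
    - {"dx":0,"dy":0,"dz":0,"rx":0,"ry":0,"rz":0}
    - {"dx":0,"dy":0,"dz":0,"rx":0,"ry":0,"rz":0}
    - {"dx":0,"dy":0,"dz":0,"rx":0,"ry":0,"rz":0}

```text
clock: 5.57
tcp_pos: [0.5559, -0.0318, 0.2695]
orientation: [3.139, -0.103, 0.001]
contact_force: [0.5, -0.3, -2.1]
grip_width: 0.0359
gripper_force: 30.4
```

```bash
python3 - <<'E'
from h import *
o=r.get_obs();print(o["tcp_pos"],o["contact_force"]);M=R.from_rotvec(o["orientation"]).as_matrix();print(M.round(3))
d=grab("wrist");s=grab("scene");C=cloud(d);S=cloud(s);np.save("w2.npy",C)
cv2.imwrite("pics/m2.png",np.hstack([cv2.resize(d["frame"],(480,300)),cv2.resize(s["frame"][90:270,230:420],(316,300))]))
t=o["tcp_pos"]
for nm,c in(("wrist",C),("scene",S)):
    P=c.reshape(-1,3);q=(P-t)@M*1000  # tool coords
    for z0,z1 in((-20,0),(0,24),(30,60),(60,110)):
        k=(abs(q[:,0])<20)&(abs(q[:,1])<14)&(q[:,2]>z0)&(q[:,2]<z1)
        print(nm,z0,k.sum(),np.percentile(q[k],[2,50,98],0).round(1).tolist() if k.sum()>3 else "")
P=C.reshape(-1,3);a=np.radians(-4);ax=np.array([np.cos(a),np.sin(a)]);ay=np.array([-ax[1],ax[0]])
xs=(P[:,:2]-[.56,-.03])@ax*1000; ys=(P[:,:2]-[.56,-.03])@ay*1000; z=P[:,2]*1000
for lo,hi in((-58,-25),(25,58)):
    print([(x0,round(float(np.median(z[k])),1)) for x0 in range(-60,60,4) for k in [(xs>=x0)&(xs<x0+4)&(ys>lo)&(ys<hi)&(z<120)] if k.any()])
E
```

```text
[ 0.55587227 -0.03176459  0.26945345] [ 0.52267203 -0.30780454 -2.11874932]
[[ 0.998 -0.066  0.   ]
 [-0.066 -0.998 -0.   ]
 [ 0.     0.    -1.   ]]
wrist -20 1197 [[3.5, -13.3, -19.7], [4.3, -0.1, -10.9], [5.1, 13.4, -0.5]]
wrist 0 639 [[-0.7, -13.4, 0.3], [4.3, -0.1, 6.8], [5.0, 13.4, 23.6]]
wrist 30 739 [[-1.3, -13.4, 30.6], [-0.7, 0.1, 43.5], [-0.2, 13.3, 59.4]]
wrist 60 716 [[-1.3, -13.4, 60.9], [-0.8, 0.1, 80.7], [-0.3, 13.4, 107.3]]
scene -20 40 [[-13.0, -13.5, -19.5], [-11.1, 3.6, -9.5], [-8.6, 13.7, -0.9]]
scene 0 32 [[-12.0, -12.2, 0.5], [-10.5, 1.5, 8.6], [-3.2, 13.5, 23.4]]
scene 30 52 [[-7.9, -11.6, 31.0], [-6.2, 1.8, 45.1], [-3.1, 13.2, 58.4]]
scene 60 85 [[-8.5, -13.3, 61.4], [-6.4, 0.9, 85.2], [-4.2, 13.5, 108.5]]
[(-52, 92.5), (-48, 100.0), (-44, 103.1), (-40, 104.4), (-36, 105.4), (-32, 105.2), (-28, 104.2), (-24, 102.1), (-20, 98.1), (-16, 86.4), (-12, 49.5), (4, 100.6), (8, 105.0), (12, 107.8), (16, 109.1), (20, 109.9), (24, 109.5), (28, 108.3), (32, 104.8), (36, 100.6), (40, 94.4), (44, 103.9), (48, 102.6), (52, 89.7), (56, 73.7)]
[(-52, 97.2), (-48, 99.9), (-44, 103.1), (-40, 104.5), (-36, 105.6), (-32, 105.1), (-28, 104.5), (-24, 102.5), (-20, 98.6), (-16, 82.4), (-12, 50.5), (4, 99.8), (8, 104.7), (12, 107.7), (16, 109.3), (20, 109.8), (24, 109.2), (28, 108.2), (32, 104.9), (36, 100.2), (40, 94.8), (48, 103.3), (52, 88.3), (56, 73.4)]
```

View pics/m2.png

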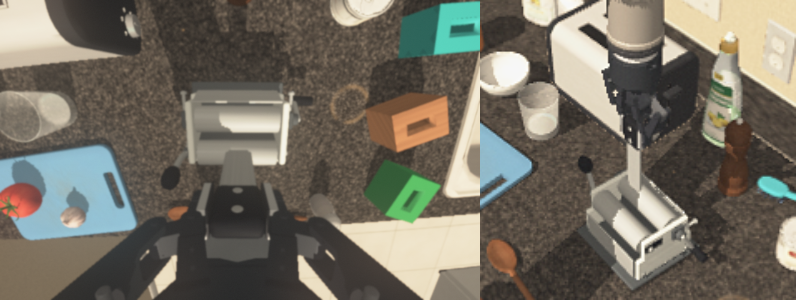

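The wrist crop shows the gauge held upright over the machine, with its rear face visible. Its centre is 3.7 mm in front of the TCP, so it needs about +3 mm in x to sit in the gap. Lowering.

>>> send_rows:
  deltas:
    - {"dx":3,"dy":1,"dz":-5,"rx":0,"ry":0,"rz":0}
    - {"dx":3,"dy":1,"dz":-20,"rx":0,"ry":0,"rz":0}
    - {"dx":3,"dy":1,"dz":-40,"rx":0,"ry":0,"rz":0}
    - {"dx":3,"dy":1,"dz":-55,"rx":0,"ry":0,"rz":0}
    - {"dx":3,"dy":1,"dz":-60,"rx":0,"ry":0,"rz":0}

```text
clock: 6.08
tcp_pos: [0.558, -0.0285, 0.2069]
orientation: [3.14, -0.099, -0.005]
contact_force: [-0.6, 0.1, -2.3]
grip_width: 0.036
gripper_force: 30.5
```

>>> send_rows:
  deltas:
    - {"dx":0,"dy":0,"dz":-10,"rx":0,"ry":0,"rz":0}
    - {"dx":0,"dy":0,"dz":-18,"rx":0,"ry":0,"rz":0}
    - {"dx":0,"dy":0,"dz":-26,"rx":0,"ry":0,"rz":0}
    - {"dx":0,"dy":0,"dz":-32,"rx":0,"ry":0,"rz":0}
    - {"dx":0,"dy":0,"dz":-35,"rx":0,"ry":0,"rz":0}

```text
clock: 6.5
tcp_pos: [0.559, -0.0284, 0.1736]
orientation: [3.14, -0.098, -0.001]
contact_force: [0.4, 0.7, -2.1]
grip_width: 0.0356
gripper_force: 30.5
```

>>> send_rows:
  deltas:
    - {"dx":0,"dy":0,"dz":-6,"rx":0,"ry":0,"rz":0}
    - {"dx":0,"dy":0,"dz":-12,"rx":0,"ry":0,"rz":0}
    - {"dx":0,"dy":0,"dz":-18,"rx":0,"ry":0,"rz":0}
    - {"dx":0,"dy":0,"dz":-22,"rx":0,"ry":0,"rz":0}
    - {"dx":0,"dy":0,"dz":-24,"rx":0,"ry":0,"rz":0}

```text
clock: 6.92
tcp_pos: [0.5599, -0.0285, 0.1501]
orientation: [3.14, -0.098, 0.002]
contact_force: [2.1, 0.2, -0.8]
grip_width: 0.0356
gripper_force: 30.3
```

>>> send_rows:
  deltas:
    - {"dx":1,"dy":0,"dz":-4,"rx":0,"ry":0,"rz":0}
    - {"dx":1.5,"dy":0,"dz":-8,"rx":0,"ry":0,"rz":0}
    - {"dx":1.5,"dy":0,"dz":-11,"rx":0,"ry":0,"rz":0}
    - {"dx":1.5,"dy":0,"dz":-13,"rx":0,"ry":0,"rz":0}
    - {"dx":1.5,"dy":0,"dz":-13,"rx":0,"ry":0,"rz":0}

```text
clock: 7.33
tcp_pos: [0.5605, -0.0284, 0.1368]
orientation: [3.14, -0.098, -0.001]
contact_force: [1.3, -0.1, -2.4]
grip_width: 0.0356
gripper_force: 30.2
```

>>> send_rows:
  deltas:
    - {"dx":0,"dy":0,"dz":-1,"rx":0,"ry":0,"rz":0}
    - {"dx":0,"dy":0,"dz":-2,"rx":0,"ry":0,"rz":0}
    - {"dx":0,"dy":0,"dz":-2,"rx":0,"ry":0,"rz":0}

```text
clock: 7.58
tcp_pos: [0.5605, -0.0284, 0.1352]
orientation: [3.14, -0.098, -0.0]
contact_force: [0.4, 0.2, -1.5]
grip_width: 0.0353
gripper_force: 30.2
```

>>> send_rows:
  deltas:
    - {"dx":0,"dy":0,"dz":-1,"rx":0,"ry":0,"rz":0}
    - {"dx":0,"dy":0,"dz":-2,"rx":0,"ry":0,"rz":0}
    - {"dx":0,"dy":0,"dz":-2,"rx":0,"ry":0,"rz":0}

```text
clock: 7.83
tcp_pos: [0.5614, -0.0287, 0.1344]
orientation: [-3.139, 0.099, -0.002]
contact_force: [-1.0, -0.2, 8.5]
grip_width: 0.0357
gripper_force: 31.1
```

>>> send_rows:
  deltas:
    - {"dx":0,"dy":0,"dz":1,"rx":0,"ry":0,"rz":0}
    - {"dx":0,"dy":0,"dz":1,"rx":0,"ry":0,"rz":0}
    - {"dx":0,"dy":0,"dz":1,"rx":0,"ry":0,"rz":0}
    - {"dx":0,"dy":0,"dz":1,"rx":0,"ry":0,"rz":0}
    - {"dx":0,"dy":0,"dz":1,"rx":0,"ry":0,"rz":0}
  jaw: 70

```text
clock: 8.25
tcp_pos: [0.5605, -0.0284, 0.1342]
orientation: [3.14, -0.098, -0.0]
contact_force: [-0.2, 0.8, 0.1]
grip_width: 0.07
gripper_force: 0.0
```

>>> send_rows:
  deltas:
    - {"dx":0,"dy":0,"dz":20,"rx":0,"ry":0,"rz":0}
    - {"dx":0,"dy":0,"dz":45,"rx":0,"ry":0,"rz":0}
    - {"dx":0,"dy":0,"dz":75,"rx":0,"ry":0,"rz":0}
    - {"dx":0,"dy":0,"dz":110,"rx":0,"ry":0,"rz":0}
    - {"dx":0,"dy":0,"dz":130,"rx":0,"ry":0,"rz":0}

```text
clock: 8.67
tcp_pos: [0.5615, -0.0291, 0.2673]
orientation: [-3.14, 0.099, -0.004]
contact_force: [0.6, -0.8, -0.0]
grip_width: 0.0697
gripper_force: 0.0
```

>>> send_rows:
  deltas:
    - {"dx":-20,"dy":0,"dz":0,"rx":0,"ry":0,"rz":0}
    - {"dx":-45,"dy":0,"dz":0,"rx":0,"ry":0,"rz":0}
    - {"dx":-70,"dy":0,"dz":0,"rx":0,"ry":0,"rz":0}
    - {"dx":-70,"dy":0,"dz":0,"rx":0,"ry":0,"rz":0}
    - {"dx":-70,"dy":0,"dz":0,"rx":0,"ry":0,"rz":0}
  jaw: 0

```text
clock: 9.08
tcp_pos: [0.4898, -0.0279, 0.2642]
orientation: [-3.138, 0.097, 0.0]
contact_force: [0.8, -1.0, 0.7]
grip_width: 0.0092
gripper_force: 0.0
```

```bash
cat > look.py <<'E'
from h import *
o=r.get_obs();print(o["tcp_pos"],o["contact_force"])
d=grab("wrist");C=cloud(d);P=C.reshape(-1,3);a=np.radians(-4);ax=np.array([np.cos(a),np.sin(a)]);ay=np.array([-ax[1],ax[0]])
xs=(P[:,:2]-[.56,-.03])@ax*1000; ys=(P[:,:2]-[.56,-.03])@ay*1000; z=P[:,2]*1000
q=np.c_[xs,ys,z]
def st(nm,k): print(nm,k.sum(),np.percentile(q[k],[2,50,98],0).round(1).tolist() if k.sum()>3 else "")
g=(abs(xs+5)<30)&(abs(ys)<30)
st("handletop",g&(z>158)&(z<175)); 
for a0,b0 in((125,140),(140,155)): st("handle%d"%a0,g&(z>a0)&(z<b0))
kn=(abs(ys-90)<22)&(xs>-90)&(xs<60)
for a0,b0 in((140,150),(150,160),(160,170),(170,180),(125,200)): st("knob%d"%a0,kn&(z>a0)&(z<b0))
# roller circle fits, R=20
from scipy.optimize import least_squares
ax_=[]
for nm,x0 in(("front",-34),("rear",21)):
    k=(abs(ys)>22)&(abs(ys)<55)&(abs(xs-x0)<15)&(z>95)&(z<116)
    f=least_squares(lambda p:np.hypot(xs[k]-p[0],z[k]-p[1])-20,[x0,88],loss="soft_l1").x; ax_.append(f); print(nm,k.sum(),f.round(2))
print("gap",np.hypot(*(ax_[1]-ax_[0]))-40)
import sys; cv2.imwrite(f"pics/{sys.argv[1]}.png",d["frame"])
E
python3 look.py w3
```

```text
[ 0.48979981 -0.02788898  0.26423463] [ 0.78208496 -1.01243804  0.65952701]
handletop 801 [[-10.4, -15.4, 159.4], [-2.8, 1.0, 163.4], [4.7, 17.4, 165.3]]
handle125 25 [[4.0, -12.9, 128.7], [4.8, -1.4, 138.3], [4.9, 13.6, 139.8]]
handle140 8 [[3.9, -13.8, 144.7], [5.2, 0.7, 151.8], [5.3, 13.5, 154.1]]
knob140 16 [[-46.2, 75.0, 143.3], [-35.1, 77.4, 148.5], [-31.5, 82.1, 149.9]]
knob150 144 [[-52.3, 74.1, 150.6], [-34.1, 79.1, 155.5], [-31.0, 90.5, 159.9]]
knob160 343 [[-54.9, 74.1, 160.5], [-40.2, 80.5, 166.6], [-33.6, 93.8, 169.9]]
knob170 262 [[-51.6, 77.7, 170.1], [-44.4, 85.1, 171.6], [-38.2, 93.3, 173.4]]
knob125 814 [[-54.2, 74.2, 128.7], [-40.6, 82.0, 167.4], [-31.7, 93.4, 173.1]]
front 1707 [-33.12  85.63]
rear 2123 [22.06 89.86]
gap 15.341358446834938
```

View pics/w3.png

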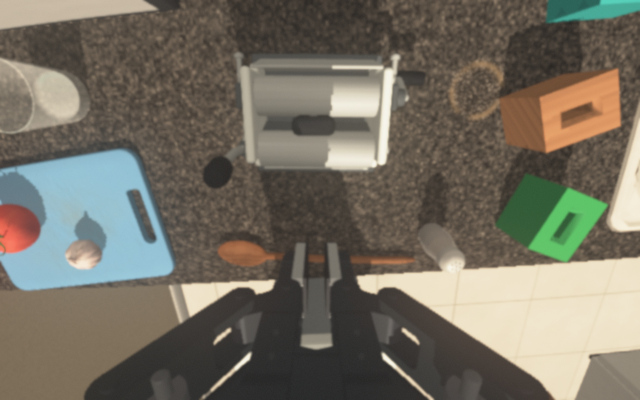

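The picture shows the gauge standing in the gap with its handle at (314,125), and the knob at (217,172). The stand, at (560,108), hasn't been disturbed. Moving the closed fingers in front of the knob.

>>> send_rows:
  deltas:
    - {"dx":-4,"dy":30,"dz":0,"rx":0,"ry":0,"rz":0}
    - {"dx":-4,"dy":60,"dz":0,"rx":0,"ry":0,"rz":0}
    - {"dx":-4,"dy":94,"dz":0,"rx":0,"ry":0,"rz":0}
    - {"dx":-4,"dy":94,"dz":-25,"rx":0,"ry":0,"rz":0}
    - {"dx":-4,"dy":94,"dz":-55,"rx":0,"ry":0,"rz":0}
  jaw: 0

```text
clock: 9.55
tcp_pos: [0.4896, 0.0695, 0.2099]
orientation: [-3.139, 0.087, -0.008]
contact_force: [-0.6, -0.2, 0.3]
grip_width: -0.0001
gripper_force: 0.0
```

>>> send_rows:
  deltas:
    - {"dx":0,"dy":0,"dz":-25,"rx":0,"ry":0,"rz":0}
    - {"dx":0,"dy":0,"dz":-45,"rx":0,"ry":0,"rz":0}
    - {"dx":0,"dy":0,"dz":-50,"rx":0,"ry":0,"rz":0}
    - {"dx":0,"dy":0,"dz":-50,"rx":0,"ry":0,"rz":0}
    - {"dx":0,"dy":0,"dz":-50,"rx":0,"ry":0,"rz":0}

```text
clock: 9.97
tcp_pos: [0.4878, 0.0651, 0.1599]
orientation: [3.139, -0.099, 0.001]
contact_force: [0.6, 0.4, 0.4]
grip_width: 0.0001
gripper_force: 0.0
```

```bash
cat > f.py <<'E'
from h import *
import sys
n=int(sys.argv[1]);L=[]
for i in range(n):
    o=r.get_obs();L.append(np.r_[o["contact_force"],o["tcp_pos"]*1000,o["moment"]]); 
    if i<n-1: r.grab_frame("wrist")
L=np.array(L);print(L.mean(0).round(2),L.std(0).round(2)); a=np.radians(-4)
print("F along +x_sheeter",(L[:,0]*np.cos(a)+L[:,1]*np.sin(a)).round(2),o["clock"],o["grip_width"])
E
python3 f.py 6
```

```text
[ 2.4000e-01  1.2000e-01 -0.0000e+00  4.8776e+02  6.5530e+01  1.6032e+02
 -1.0000e-02 -2.0000e-02 -0.0000e+00] [0.26 0.7  0.51 0.21 0.24 0.21 0.02 0.02 0.02]
F along +x_sheeter [ 0.54  0.11  0.4   0.33  0.21 -0.17] 10.2167 0.00039144370606003715
```

>>> send_rows:
  deltas:
    - {"dx":3,"dy":-0.2,"dz":0,"rx":0,"ry":0,"rz":0}
    - {"dx":6,"dy":-0.4,"dz":0,"rx":0,"ry":0,"rz":0}
    - {"dx":9,"dy":-0.6,"dz":0,"rx":0,"ry":0,"rz":0}
    - {"dx":11,"dy":-0.8,"dz":0,"rx":0,"ry":0,"rz":0}
    - {"dx":13,"dy":-0.9,"dz":0,"rx":0,"ry":0,"rz":0}

```text
clock: 10.63
tcp_pos: [0.5, 0.0646, 0.1593]
orientation: [3.14, -0.098, 0.0]
contact_force: [-0.3, 1.3, 0.1]
grip_width: 0.0002
gripper_force: 0.6
```

>>> send_rows:
  deltas:
    - {"dx":1.5,"dy":-0.1,"dz":0,"rx":0,"ry":0,"rz":0}
    - {"dx":3,"dy":-0.2,"dz":0,"rx":0,"ry":0,"rz":0}
    - {"dx":4.5,"dy":-0.3,"dz":0,"rx":0,"ry":0,"rz":0}
    - {"dx":6,"dy":-0.4,"dz":0,"rx":0,"ry":0,"rz":0}
    - {"dx":6,"dy":-0.4,"dz":0,"rx":0,"ry":0,"rz":0}

```text
clock: 11.05
tcp_pos: [0.5037, 0.0641, 0.1587]
orientation: [-3.14, 0.099, 0.008]
contact_force: [-6.1, 0.6, 5.2]
grip_width: -0.0004
gripper_force: 3.3
```

>>> send_rows:
  deltas:
    - {"dx":1,"dy":-0.1,"dz":0,"rx":0,"ry":0,"rz":0}
    - {"dx":2,"dy":-0.1,"dz":0,"rx":0,"ry":0,"rz":0}
    - {"dx":3,"dy":-0.2,"dz":0,"rx":0,"ry":0,"rz":0}
    - {"dx":4,"dy":-0.3,"dz":0,"rx":0,"ry":0,"rz":0}
    - {"dx":5,"dy":-0.3,"dz":0,"rx":0,"ry":0,"rz":0}

```text
clock: 11.47
tcp_pos: [0.5085, 0.0637, 0.1587]
orientation: [-3.14, 0.099, 0.008]
contact_force: [-7.0, -0.2, 5.0]
grip_width: 0.0002
gripper_force: 3.5
```

```bash
python3 f.py 4; python3 look.py w4
```

```text
[-6.6300e+00 -2.8000e-01  4.8300e+00  5.0867e+02  6.3700e+01  1.5876e+02
 -4.0000e-02  1.2900e+00 -3.0000e-02] [0.43 0.32 0.42 0.1  0.01 0.01 0.03 0.08 0.01]
F along +x_sheeter [-6.96 -6.15 -6.22 -7.06] 11.6167 -0.00017195705208820894
[0.50873158 0.06367761 0.15877008] [-7.13215467 -0.74916004  5.13359496]
handletop 2314 [[-10.8, -13.8, 158.8], [-2.0, 3.8, 163.3], [4.7, 18.6, 165.1]]
handle125 467 [[-9.4, -10.5, 125.3], [3.0, 17.6, 133.0], [5.2, 19.6, 139.8]]
handle140 663 [[-9.4, -10.3, 140.4], [2.4, 17.8, 148.1], [5.2, 19.8, 154.6]]
knob140 19 [[-31.4, 81.7, 144.4], [-23.8, 86.9, 147.9], [-23.0, 96.5, 149.7]]
knob150 394 [[-51.5, 76.8, 150.8], [-24.9, 89.1, 156.2], [-22.6, 102.5, 159.8]]
knob160 1063 [[-51.7, 75.8, 160.3], [-30.0, 88.2, 166.1], [-24.0, 102.9, 169.8]]
knob170 1690 [[-51.5, 77.6, 170.2], [-39.4, 87.2, 173.3], [-27.9, 102.5, 179.5]]
knob125 5704 [[-65.3, 71.3, 150.7], [-46.1, 88.7, 174.6], [-23.7, 109.0, 199.4]]
front 2664 [-30.24  86.93]
rear 4787 [21.97 89.84]
gap 12.289592765970156
```

>>> send_rows:
  deltas:
    - {"dx":1.5,"dy":-0.1,"dz":0,"rx":0,"ry":0,"rz":0}
    - {"dx":3,"dy":-0.2,"dz":0,"rx":0,"ry":0,"rz":0}
    - {"dx":4.5,"dy":-0.3,"dz":0,"rx":0,"ry":0,"rz":0}
    - {"dx":6,"dy":-0.4,"dz":0,"rx":0,"ry":0,"rz":0}
    - {"dx":7,"dy":-0.5,"dz":0,"rx":0,"ry":0,"rz":0}

```text
clock: 12.08
tcp_pos: [0.5158, 0.0632, 0.1588]
orientation: [-3.14, 0.099, 0.007]
contact_force: [-6.4, -0.5, 4.0]
grip_width: -0.0002
gripper_force: 3.1
```

>>> send_rows:
  deltas:
    - {"dx":1,"dy":-0.1,"dz":0,"rx":0,"ry":0,"rz":0}
    - {"dx":2,"dy":-0.1,"dz":0,"rx":0,"ry":0,"rz":0}
    - {"dx":3,"dy":-0.2,"dz":0,"rx":0,"ry":0,"rz":0}
    - {"dx":4,"dy":-0.3,"dz":0,"rx":0,"ry":0,"rz":0}
    - {"dx":5,"dy":-0.3,"dz":0,"rx":0,"ry":0,"rz":0}

```text
clock: 12.5
tcp_pos: [0.5209, 0.0629, 0.1588]
orientation: [-3.14, 0.099, 0.006]
contact_force: [-5.8, -0.6, 4.0]
grip_width: -0.0
gripper_force: 3.0
```

```bash
python3 f.py 5; python3 look.py w5|grep -v knob
```

```text
[-5.0500e+00 -1.1000e-01  3.4500e+00  5.2110e+02  6.2870e+01  1.5885e+02
 -8.0000e-02  1.0900e+00 -2.0000e-02] [0.53 0.39 0.54 0.09 0.02 0.01 0.01 0.08 0.02]
F along +x_sheeter [-5.74 -5.57 -4.55 -4.7  -4.57] 12.7 0.00011798797001641651
[0.52113621 0.06286244 0.15885263] [-4.60397854 -0.32039056  3.40372414]
handletop 2066 [[-9.2, -13.9, 158.8], [-1.5, 3.6, 163.2], [4.7, 18.8, 165.0]]
handle125 554 [[-9.3, -10.7, 125.5], [3.9, 15.6, 132.7], [5.2, 19.2, 139.7]]
handle140 686 [[-8.7, -10.6, 140.3], [4.1, 15.6, 148.4], [5.2, 19.7, 154.8]]
front 1797 [-26.4  88.7]
rear 4467 [21.91 89.86]
gap 8.323750290761808
```

>>> send_rows:
  deltas:
    - {"dx":0.7,"dy":0,"dz":0,"rx":0,"ry":0,"rz":0}
    - {"dx":1.4,"dy":-0.1,"dz":0,"rx":0,"ry":0,"rz":0}
    - {"dx":2.1,"dy":-0.1,"dz":0,"rx":0,"ry":0,"rz":0}
    - {"dx":2.8,"dy":-0.2,"dz":0,"rx":0,"ry":0,"rz":0}
    - {"dx":3.5,"dy":-0.2,"dz":0,"rx":0,"ry":0,"rz":0}

```text
clock: 13.17
tcp_pos: [0.5245, 0.0627, 0.1589]
orientation: [-3.14, 0.099, 0.006]
contact_force: [-5.4, -0.1, 3.4]
grip_width: -0.0001
gripper_force: 2.8
```

>>> send_rows:
  deltas:
    - {"dx":0.3,"dy":0,"dz":0,"rx":0,"ry":0,"rz":0}
    - {"dx":0.6,"dy":0,"dz":0,"rx":0,"ry":0,"rz":0}
    - {"dx":0.9,"dy":-0.1,"dz":0,"rx":0,"ry":0,"rz":0}
    - {"dx":1.2,"dy":-0.1,"dz":0,"rx":0,"ry":0,"rz":0}
    - {"dx":1.5,"dy":-0.1,"dz":0,"rx":0,"ry":0,"rz":0}

```text
clock: 13.58
tcp_pos: [0.5261, 0.0626, 0.1589]
orientation: [-3.14, 0.099, 0.006]
contact_force: [-5.8, -0.4, 4.3]
grip_width: -0.0001
gripper_force: 2.7
```

```bash
python3 f.py 6; python3 look.py w5|grep -v knob
```

```text
[-5.4600e+00 -1.0000e-02  3.7000e+00  5.2612e+02  6.2570e+01  1.5888e+02
 -9.0000e-02  1.0300e+00 -2.0000e-02] [0.46 0.38 0.48 0.02 0.01 0.01 0.03 0.03 0.03]
F along +x_sheeter [-5.78 -5.71 -5.91 -4.58 -5.35 -5.33] 13.8333 -0.00024440782510550425
[0.52613129 0.06257965 0.15887887] [-5.30937922  0.47506419  4.15761501]
handletop 2035 [[-6.9, -13.9, 158.7], [0.9, 3.7, 163.2], [7.0, 18.8, 165.0]]
handle125 543 [[-6.7, -10.8, 125.4], [6.2, 15.1, 133.1], [7.0, 19.2, 139.6]]
handle140 677 [[-6.5, -10.7, 140.4], [6.2, 15.5, 148.3], [7.4, 19.7, 154.7]]
front 1653 [-24.76  89.29]
rear 4364 [21.96 89.84]
gap 6.722806536276217
```

>>> send_rows:
  deltas:
    - {"dx":0.2,"dy":0,"dz":0,"rx":0,"ry":0,"rz":0}
    - {"dx":0.4,"dy":0,"dz":0,"rx":0,"ry":0,"rz":0}
    - {"dx":0.6,"dy":0,"dz":0,"rx":0,"ry":0,"rz":0}
    - {"dx":0.8,"dy":-0.1,"dz":0,"rx":0,"ry":0,"rz":0}
    - {"dx":0.8,"dy":-0.1,"dz":0,"rx":0,"ry":0,"rz":0}

```text
clock: 14.3
tcp_pos: [0.5269, 0.0625, 0.1589]
orientation: [-3.14, 0.099, 0.006]
contact_force: [-5.2, -0.4, 4.4]
grip_width: 0.0005
gripper_force: 2.6
```

```bash
python3 f.py 4; python3 look.py w5|grep -E "top|gap|front"
```

```text
[-5.1900e+00 -3.6000e-01  3.8000e+00  5.2694e+02  6.2500e+01  1.5889e+02
 -5.0000e-02  1.0200e+00 -3.0000e-02] [0.03 0.68 0.4  0.01 0.01 0.   0.04 0.02 0.03]
F along +x_sheeter [-5.15 -5.26 -5.11 -5.07] 14.45 -3.39635891749724e-05
handletop 2003 [[-6.1, -13.9, 158.7], [1.5, 3.7, 163.2], [7.5, 18.8, 165.0]]
front 1631 [-24.53  89.39]
gap 6.4520430178909365
```

>>> send_rows:
  deltas:
    - {"dx":0.1,"dy":0,"dz":0,"rx":0,"ry":0,"rz":0}
    - {"dx":0.2,"dy":0,"dz":0,"rx":0,"ry":0,"rz":0}
    - {"dx":0.3,"dy":0,"dz":0,"rx":0,"ry":0,"rz":0}
    - {"dx":0.4,"dy":0,"dz":0,"rx":0,"ry":0,"rz":0}
    - {"dx":0.4,"dy":0,"dz":0,"rx":0,"ry":0,"rz":0}

```text
clock: 14.92
tcp_pos: [0.5274, 0.0625, 0.1589]
orientation: [-3.14, 0.099, 0.005]
contact_force: [-5.2, -0.0, 4.0]
grip_width: -0.0001
gripper_force: 2.6
```

```bash
python3 f.py 4; python3 look.py w5|grep -E "top|gap|front"
```

```text
[-5.5600e+00 -5.7000e-01  3.9800e+00  5.2734e+02  6.2490e+01  1.5890e+02
 -4.0000e-02  1.0500e+00 -4.0000e-02] [0.34 0.35 0.6  0.01 0.01 0.01 0.03 0.03 0.02]
F along +x_sheeter [-5.19 -5.84 -5.83 -5.18] 15.0667 -0.00017983335655119838
handletop 2035 [[-6.6, -14.0, 158.6], [1.7, 3.6, 163.2], [7.8, 18.7, 164.9]]
front 1608 [-24.39  89.43]
gap 6.301744598291847
```

>>> send_rows:
  deltas:
    - {"dx":0.1,"dy":0,"dz":0,"rx":0,"ry":0,"rz":0}
    - {"dx":0.2,"dy":0,"dz":0,"rx":0,"ry":0,"rz":0}
    - {"dx":0.3,"dy":0,"dz":0,"rx":0,"ry":0,"rz":0}
    - {"dx":0.3,"dy":0,"dz":0,"rx":0,"ry":0,"rz":0}

```text
clock: 15.45
tcp_pos: [0.5276, 0.0625, 0.1589]
orientation: [-3.14, 0.099, 0.006]
contact_force: [-5.5, -0.3, 4.6]
grip_width: 0.0001
gripper_force: 2.6
```

```bash
python3 f.py 4; python3 look.py w5|grep -E "top|gap|front"
```

```text
[-5.2900e+00 -4.0000e-02  3.8200e+00  5.2764e+02  6.2470e+01  1.5891e+02
 -9.0000e-02  1.0400e+00 -4.0000e-02] [0.27 0.41 0.53 0.01 0.01 0.01 0.02 0.03 0.04]
F along +x_sheeter [-5.43 -5.34 -4.79 -5.55] 15.6 -9.699691928895234e-05
handletop 2030 [[-5.9, -14.0, 158.7], [1.9, 3.7, 163.2], [8.0, 18.8, 164.9]]
front 1602 [-24.32  89.5 ]
gap 6.222801231958265
```

>>> send_rows:
  deltas:
    - {"dx":0.1,"dy":0,"dz":0,"rx":0,"ry":0,"rz":0}
    - {"dx":0.2,"dy":0,"dz":0,"rx":0,"ry":0,"rz":0}
    - {"dx":0.3,"dy":0,"dz":0,"rx":0,"ry":0,"rz":0}
    - {"dx":0.3,"dy":0,"dz":0,"rx":0,"ry":0,"rz":0}

```text
clock: 15.98
tcp_pos: [0.5279, 0.0625, 0.1589]
orientation: [3.14, -0.099, -0.006]
contact_force: [-4.0, 0.2, 3.7]
grip_width: -0.0
gripper_force: 2.6
```

```bash
python3 f.py 4; python3 look.py w5|grep -E "top|gap|front"
```

```text
[-4.6700e+00 -4.4000e-01  3.9500e+00  5.2795e+02  6.2460e+01  1.5890e+02
 -9.0000e-02  1.0200e+00 -1.0000e-02] [0.52 0.44 0.36 0.02 0.01 0.01 0.01 0.01 0.02]
F along +x_sheeter [-4.01 -4.31 -4.96 -5.24] 16.1333 -0.0003249425890274265
handletop 2017 [[-5.6, -13.9, 158.5], [2.2, 3.8, 163.2], [8.2, 18.8, 164.9]]
front 1584 [-24.18  89.51]
gap 6.102216347126593
```

>>> send_rows:
  deltas:
    - {"dx":0.1,"dy":0,"dz":0,"rx":0,"ry":0,"rz":0}
    - {"dx":0.2,"dy":0,"dz":0,"rx":0,"ry":0,"rz":0}
    - {"dx":0.3,"dy":0,"dz":0,"rx":0,"ry":0,"rz":0}
    - {"dx":0.3,"dy":0,"dz":0,"rx":0,"ry":0,"rz":0}

```text
clock: 16.52
tcp_pos: [0.5283, 0.0624, 0.1589]
orientation: [3.14, -0.099, -0.005]
contact_force: [-5.4, -1.1, 3.9]
grip_width: 0.0003
gripper_force: 2.6
```

```bash
python3 f.py 4; python3 look.py w5|grep -E "top|gap|front"
```

```text
[-4.7600e+00 -6.3000e-01  4.2300e+00  5.2825e+02  6.2440e+01  1.5890e+02
 -9.0000e-02  1.0300e+00 -4.0000e-02] [0.48 0.46 0.52 0.01 0.01 0.01 0.03 0.01 0.01]
F along +x_sheeter [-5.3  -4.29 -4.99 -4.25] 16.6667 -8.468456360757065e-05
handletop 2000 [[-5.4, -13.9, 158.6], [2.3, 3.7, 163.2], [8.3, 18.8, 164.9]]
front 1597 [-24.06  89.55]
gap 5.9910879068049
```

>>> send_rows:
  deltas:
    - {"dx":0.1,"dy":0,"dz":0,"rx":0,"ry":0,"rz":0}
    - {"dx":0.2,"dy":0,"dz":0,"rx":0,"ry":0,"rz":0}
    - {"dx":0.3,"dy":0,"dz":0,"rx":0,"ry":0,"rz":0}
    - {"dx":0.3,"dy":0,"dz":0,"rx":0,"ry":0,"rz":0}

```text
clock: 17.05
tcp_pos: [0.5286, 0.0624, 0.1589]
orientation: [3.14, -0.099, -0.005]
contact_force: [-5.1, 0.3, 3.4]
grip_width: -0.0001
gripper_force: 2.6
```

```bash
python3 f.py 4; python3 look.py w5|grep -E "top|gap|front|rear"
```

```text
[-5.2700e+00 -2.9000e-01  3.5700e+00  5.2856e+02  6.2420e+01  1.5891e+02
 -8.0000e-02  1.0400e+00 -3.0000e-02] [0.17 0.68 0.25 0.01 0.02 0.   0.03 0.02 0.03]
F along +x_sheeter [-5.08 -5.21 -5.44 -5.21] 17.2 0.0003003314399501746
handletop 2034 [[-6.6, -13.7, 158.6], [2.4, 3.7, 163.2], [8.5, 18.8, 164.8]]
front 1586 [-24.04  89.54]
rear 4256 [21.89 89.83]
gap 5.933400143759208
```

>>> send_rows:
  deltas:
    - {"dx":0.1,"dy":0,"dz":0,"rx":0,"ry":0,"rz":0}
    - {"dx":0.2,"dy":0,"dz":0,"rx":0,"ry":0,"rz":0}
    - {"dx":0.3,"dy":0,"dz":0,"rx":0,"ry":0,"rz":0}
    - {"dx":0.3,"dy":0,"dz":0,"rx":0,"ry":0,"rz":0}

```text
clock: 17.58
tcp_pos: [0.5289, 0.0624, 0.1589]
orientation: [3.14, -0.099, -0.005]
contact_force: [-5.2, -1.4, 4.5]
grip_width: 0.0002
gripper_force: 2.6
```

```bash
python3 f.py 4; python3 look.py w5|grep -E "top|gap|front|rear"
```

```text
[-5.0300e+00 -8.2000e-01  3.9900e+00  5.2884e+02  6.2410e+01  1.5890e+02
 -9.0000e-02  1.0300e+00 -2.0000e-02] [0.36 0.36 0.41 0.01 0.   0.01 0.05 0.01 0.04]
F along +x_sheeter [-5.07 -4.55 -5.46 -4.76] 17.7333 -5.690561789811105e-05
handletop 2021 [[-5.2, -14.0, 158.7], [2.5, 3.6, 163.2], [8.7, 18.8, 164.9]]
front 1572 [-23.95  89.58]
rear 4309 [21.91 89.85]
gap 5.867144726550649
```

>>> send_rows:
  deltas:
    - {"dx":0.1,"dy":0,"dz":0,"rx":0,"ry":0,"rz":0}
    - {"dx":0.2,"dy":0,"dz":0,"rx":0,"ry":0,"rz":0}
    - {"dx":0.3,"dy":0,"dz":0,"rx":0,"ry":0,"rz":0}
    - {"dx":0.3,"dy":0,"dz":0,"rx":0,"ry":0,"rz":0}

```text
clock: 18.12
tcp_pos: [0.5291, 0.0624, 0.1589]
orientation: [3.14, -0.099, -0.006]
contact_force: [-5.7, -0.2, 3.8]
grip_width: -0.0001
gripper_force: 2.6
```

```bash
python3 f.py 4; python3 look.py w5|grep -E "top|gap|front|rear"
```

```text
[-5.0900e+00 -4.4000e-01  3.9900e+00  5.2913e+02  6.2390e+01  1.5890e+02
 -1.2000e-01  1.0600e+00 -1.0000e-02] [0.47 0.34 0.29 0.   0.02 0.   0.05 0.04 0.02]
F along +x_sheeter [-5.68 -5.32 -4.49 -4.72] 18.2667 -5.5912886531559964e-05
handletop 1990 [[-5.0, -14.0, 158.7], [2.7, 3.7, 163.2], [8.7, 18.9, 165.0]]
front 1557 [-23.8   89.61]
rear 4272 [21.89 89.85]
gap 5.6932063400271105
```

>>> send_rows:
  deltas:
    - {"dx":0.1,"dy":0,"dz":0,"rx":0,"ry":0,"rz":0}
    - {"dx":0.2,"dy":0,"dz":0,"rx":0,"ry":0,"rz":0}
    - {"dx":0.3,"dy":0,"dz":0,"rx":0,"ry":0,"rz":0}
    - {"dx":0.3,"dy":0,"dz":0,"rx":0,"ry":0,"rz":0}

```text
clock: 18.65
tcp_pos: [0.5294, 0.0624, 0.1589]
orientation: [3.14, -0.099, -0.006]
contact_force: [-5.3, -0.4, 3.6]
grip_width: -0.0001
gripper_force: 2.6
```

```bash
python3 f.py 4; python3 look.py w5|grep -E "top|gap|front|rear"
```

```text
[-5.0100e+00 -2.7000e-01  4.1500e+00  5.2942e+02  6.2390e+01  1.5890e+02
 -1.2000e-01  1.0500e+00 -1.0000e-02] [0.28 0.6  0.41 0.01 0.01 0.01 0.02 0.05 0.03]
F along +x_sheeter [-5.3  -5.16 -4.61 -4.86] 18.8 3.735913177957662e-05
handletop 2015 [[-5.5, -13.9, 158.6], [2.7, 3.6, 163.2], [8.8, 18.8, 165.0]]
front 1525 [-23.78  89.61]
rear 4283 [21.89 89.86]
gap 5.667854390181326
```

>>> send_rows:
  deltas:
    - {"dx":0.1,"dy":0,"dz":0,"rx":0,"ry":0,"rz":0}
    - {"dx":0.2,"dy":0,"dz":0,"rx":0,"ry":0,"rz":0}
    - {"dx":0.3,"dy":0,"dz":0,"rx":0,"ry":0,"rz":0}
    - {"dx":0.3,"dy":0,"dz":0,"rx":0,"ry":0,"rz":0}

```text
clock: 19.18
tcp_pos: [0.5296, 0.0624, 0.1589]
orientation: [3.14, -0.099, -0.006]
contact_force: [-5.5, -0.4, 4.9]
grip_width: 0.0
gripper_force: 2.8
```

```bash
python3 f.py 4; python3 look.py w5|grep -E "top|gap|front|rear"
```

```text
[-5.2700e+00 -3.0000e-01  4.1100e+00  5.2961e+02  6.2370e+01  1.5889e+02
 -1.1000e-01  1.1300e+00 -3.0000e-02] [0.23 0.34 0.52 0.   0.02 0.01 0.03 0.03 0.03]
F along +x_sheeter [-5.5  -4.92 -5.32 -5.22] 19.3333 -0.0002623563326763575
handletop 2018 [[-5.2, -14.2, 158.6], [2.8, 3.7, 163.2], [8.9, 18.9, 164.9]]
front 1532 [-23.73  89.64]
rear 4295 [21.91 89.85]
gap 5.642250783515323
```

>>> send_rows:
  deltas:
    - {"dx":0.1,"dy":0,"dz":0,"rx":0,"ry":0,"rz":0}
    - {"dx":0.2,"dy":0,"dz":0,"rx":0,"ry":0,"rz":0}
    - {"dx":0.3,"dy":0,"dz":0,"rx":0,"ry":0,"rz":0}
    - {"dx":0.3,"dy":0,"dz":0,"rx":0,"ry":0,"rz":0}

```text
clock: 19.72
tcp_pos: [0.5298, 0.0624, 0.1589]
orientation: [3.14, -0.099, -0.006]
contact_force: [-6.5, -0.7, 4.2]
grip_width: 0.0002
gripper_force: 3.0
```

```bash
python3 f.py 6
```

```text
[-6.2200e+00 -8.8000e-01  4.2800e+00  5.2978e+02  6.2360e+01  1.5885e+02
 -1.0000e-01  1.2200e+00 -3.0000e-02] [0.27 0.52 0.31 0.01 0.02 0.01 0.03 0.03 0.02]
F along +x_sheeter [-6.44 -6.15 -6.27 -6.4  -5.94 -5.68] 19.9667 7.019487845592916e-05
```

>>> send_rows:
  deltas:
    - {"dx":0.1,"dy":0,"dz":0,"rx":0,"ry":0,"rz":0}
    - {"dx":0.2,"dy":0,"dz":0,"rx":0,"ry":0,"rz":0}
    - {"dx":0.3,"dy":0,"dz":0,"rx":0,"ry":0,"rz":0}
    - {"dx":0.3,"dy":0,"dz":0,"rx":0,"ry":0,"rz":0}

```text
clock: 20.3
tcp_pos: [0.5299, 0.0624, 0.1588]
orientation: [-3.14, 0.099, 0.007]
contact_force: [-6.0, -0.3, 4.8]
grip_width: -0.0003
gripper_force: 3.2
```

```bash
python3 f.py 6
```

```text
[-6.4600e+00 -3.8000e-01  5.0600e+00  5.2992e+02  6.2350e+01  1.5882e+02
 -1.0000e-01  1.3000e+00 -3.0000e-02] [0.39 0.58 0.69 0.01 0.01 0.01 0.02 0.02 0.03]
F along +x_sheeter [-5.95 -6.53 -5.95 -6.67 -6.47 -6.94] 20.55 0.00019543683428340804
```

>>> send_rows:
  deltas:
    - {"dx":0.1,"dy":0,"dz":0,"rx":0,"ry":0,"rz":0}
    - {"dx":0.2,"dy":0,"dz":0,"rx":0,"ry":0,"rz":0}
    - {"dx":0.3,"dy":0,"dz":0,"rx":0,"ry":0,"rz":0}
    - {"dx":0.4,"dy":0,"dz":0,"rx":0,"ry":0,"rz":0}
    - {"dx":0.4,"dy":0,"dz":0,"rx":0,"ry":0,"rz":0}

```text
clock: 20.97
tcp_pos: [0.5301, 0.0623, 0.1588]
orientation: [-3.14, 0.099, 0.008]
contact_force: [-6.7, -0.3, 5.5]
grip_width: -0.0002
gripper_force: 3.5
```

```bash
python3 f.py 6;python3 look.py w5|grep -E "top|gap|front|rear"
```

```text
[-6.7600e+00  2.0000e-02  5.2600e+00  5.3012e+02  6.2340e+01  1.5877e+02
 -9.0000e-02  1.4200e+00 -3.0000e-02] [0.38 0.35 0.47 0.01 0.01 0.01 0.02 0.03 0.03]
F along +x_sheeter [-6.65 -7.2  -7.31 -6.44 -6.21 -6.63] 21.2167 0.0003396671773197325
handletop 2006 [[-4.6, -13.8, 158.6], [3.1, 3.7, 163.1], [9.1, 18.9, 164.9]]
front 1524 [-23.54  89.71]
rear 4269 [22.   89.85]
gap 5.5347260051033516
```

>>> send_rows:
  deltas:
    - {"dx":-1,"dy":0,"dz":0,"rx":0,"ry":0,"rz":0}
    - {"dx":-3,"dy":0.2,"dz":0,"rx":0,"ry":0,"rz":0}
    - {"dx":-8,"dy":0.5,"dz":0,"rx":0,"ry":0,"rz":0}
    - {"dx":-15,"dy":1,"dz":0,"rx":0,"ry":0,"rz":0}
    - {"dx":-25,"dy":1.5,"dz":0,"rx":0,"ry":0,"rz":0}

```text
clock: 21.68
tcp_pos: [0.5072, 0.0643, 0.1594]
orientation: [3.14, -0.098, 0.002]
contact_force: [-0.1, -0.5, 0.2]
grip_width: 0.0001
gripper_force: 0.0
```

>>> send_rows:
  deltas:
    - {"dx":0,"dy":0,"dz":30,"rx":0,"ry":0,"rz":0}
    - {"dx":0,"dy":0,"dz":60,"rx":0,"ry":0,"rz":0}
    - {"dx":0,"dy":-20,"dz":90,"rx":0,"ry":0,"rz":0}
    - {"dx":0,"dy":-55,"dz":100,"rx":0,"ry":0,"rz":0}
    - {"dx":0,"dy":-88,"dz":100,"rx":0,"ry":0,"rz":0}

```text
clock: 22.1
tcp_pos: [0.5084, -0.0239, 0.2618]
orientation: [-3.138, 0.093, -0.008]
contact_force: [1.1, -0.5, -0.9]
grip_width: -0.0001
gripper_force: 0.0
```

>>> send_rows:
  deltas:
    - {"dx":0,"dy":0,"dz":0,"rx":0,"ry":0,"rz":0}
    - {"dx":0,"dy":0,"dz":0,"rx":0,"ry":0,"rz":0}
    - {"dx":0,"dy":0,"dz":0,"rx":0,"ry":0,"rz":0}
    - {"dx":0,"dy":0,"dz":0,"rx":0,"ry":0,"rz":0}
    - {"dx":0,"dy":0,"dz":0,"rx":0,"ry":0,"rz":0}
  jaw: 70

```text
clock: 22.52
tcp_pos: [0.507, -0.0223, 0.2589]
orientation: [3.14, -0.095, -0.001]
contact_force: [-0.1, -0.3, 1.3]
grip_width: 0.0602
gripper_force: 0.0
```

```bash
python3 look.py w6;python3 f.py 3
```

```text
[ 0.50704593 -0.02229554  0.25885614] [-0.08770605 -0.29008055  1.26974354]
handletop 791 [[-6.0, -15.3, 159.2], [1.8, 1.1, 163.4], [9.0, 17.3, 165.2]]
handle125 30 [[7.0, -10.2, 126.1], [8.1, 2.8, 129.4], [8.4, 16.5, 137.0]]
handle140 33 [[7.4, -13.7, 140.8], [8.6, 0.9, 144.8], [9.3, 15.9, 152.5]]
knob140 0 
knob150 60 [[-19.0, 74.3, 151.3], [-8.5, 75.8, 155.7], [-3.3, 85.4, 159.7]]
knob160 185 [[-24.7, 73.8, 160.6], [-8.6, 77.4, 166.9], [-3.0, 92.6, 169.8]]
knob170 519 [[-22.9, 75.8, 170.5], [-13.6, 84.0, 175.3], [-5.0, 93.6, 177.4]]
knob125 785 [[-23.3, 74.3, 130.2], [-12.6, 81.6, 174.0], [-3.4, 93.5, 177.2]]
front 1206 [-22.98  89.81]
rear 2073 [21.95 89.91]
gap 4.930640329856594
[-3.0000e-01 -4.4000e-01 -5.4000e-01  5.0719e+02 -2.2700e+01  2.5900e+02
 -1.0000e-02  1.0000e-02  0.0000e+00] [0.83 0.5  0.53 0.03 0.19 0.05 0.02 0.01 0.03]
F along +x_sheeter [ 0.31 -1.48  0.37] 22.6667 0.0701277433790504
```

>>> send_rows:
  deltas:
    - {"dx":20,"dy":-2,"dz":0,"rx":0,"ry":0,"rz":0}
    - {"dx":45,"dy":-6,"dz":0,"rx":0,"ry":0,"rz":0}
    - {"dx":54.5,"dy":-6.4,"dz":0,"rx":0,"ry":0,"rz":0}
    - {"dx":54.5,"dy":-6.4,"dz":-10,"rx":0,"ry":0,"rz":0}
    - {"dx":54.5,"dy":-6.4,"dz":-35,"rx":0,"ry":0,"rz":0}
  jaw: 70

```text
clock: 23.08
tcp_pos: [0.5634, -0.0308, 0.2255]
orientation: [3.14, -0.099, 0.007]
contact_force: [0.7, 0.1, -0.8]
grip_width: 0.0702
gripper_force: 0.0
```

>>> send_rows:
  deltas:
    - {"dx":0,"dy":0,"dz":-25,"rx":0,"ry":0,"rz":0}
    - {"dx":0,"dy":0,"dz":-50,"rx":0,"ry":0,"rz":0}
    - {"dx":0,"dy":0,"dz":-75,"rx":0,"ry":0,"rz":0}
    - {"dx":0,"dy":0,"dz":-90,"rx":0,"ry":0,"rz":0}
    - {"dx":0,"dy":0,"dz":-90,"rx":0,"ry":0,"rz":0}

```text
clock: 23.5
tcp_pos: [0.5581, -0.0297, 0.1308]
orientation: [3.139, -0.099, -0.011]
contact_force: [-0.5, -0.2, -0.2]
grip_width: 0.0696
gripper_force: 0.0
```

```bash
python3 f.py 3
```

```text
[ 7.0000e-02 -1.0000e-01 -3.0000e-02  5.5937e+02 -2.9990e+01  1.3250e+02
  1.0000e-02 -0.0000e+00  2.0000e-02] [0.61 0.29 0.2  1.06 0.24 1.35 0.05 0.05 0.01]
F along +x_sheeter [-0.49 -0.16  0.89] 23.6 0.0703547567017998
```

>>> send_rows:
  deltas:
    - {"dx":0,"dy":0.7,"dz":0,"rx":0,"ry":0,"rz":0}
    - {"dx":0,"dy":0.7,"dz":0,"rx":0,"ry":0,"rz":0}
    - {"dx":0,"dy":0.7,"dz":0,"rx":0,"ry":0,"rz":0}
    - {"dx":0,"dy":0.7,"dz":0,"rx":0,"ry":0,"rz":0}
    - {"dx":0,"dy":0.7,"dz":0,"rx":0,"ry":0,"rz":0}
  jaw: 25
  newtons: 30

```text
clock: 24.02
tcp_pos: [0.5624, -0.0294, 0.1354]
orientation: [-3.139, 0.098, -0.003]
contact_force: [-1.1, 1.3, 7.1]
grip_width: 0.0357
gripper_force: 30.3
```

>>> send_rows:
  deltas:
    - {"dx":0,"dy":0,"dz":0,"rx":0,"ry":0,"rz":0}
    - {"dx":0,"dy":0,"dz":0,"rx":0,"ry":0,"rz":0}
    - {"dx":0,"dy":0,"dz":0,"rx":0,"ry":0,"rz":0}

```text
clock: 24.27
tcp_pos: [0.5624, -0.0294, 0.1354]
orientation: [-3.139, 0.098, -0.002]
contact_force: [-2.0, 0.0, 7.2]
grip_width: 0.0355
gripper_force: 30.3
```

```bash
python3 f.py 3
```

```text
[-1.5000e+00  7.6000e-01  7.1800e+00  5.6239e+02 -2.9420e+01  1.3541e+02
  1.2000e-01  3.5000e-01 -4.0000e-02] [0.34 0.57 0.22 0.01 0.01 0.01 0.03 0.02 0.03]
F along +x_sheeter [-1.95 -1.46 -1.24] 24.3667 0.03583663282269591
```

>>> send_rows:
  deltas:
    - {"dx":-0.2,"dy":0,"dz":1.5,"rx":0,"ry":0,"rz":0}
    - {"dx":-0.2,"dy":0,"dz":3,"rx":0,"ry":0,"rz":0}
    - {"dx":-0.1,"dy":0,"dz":4.5,"rx":0,"ry":0,"rz":0}
    - {"dx":-0.1,"dy":0,"dz":6,"rx":0,"ry":0,"rz":0}
    - {"dx":0,"dy":0,"dz":7.5,"rx":0,"ry":0,"rz":0}

```text
clock: 24.78
tcp_pos: [0.5622, -0.0293, 0.1418]
orientation: [3.14, -0.098, 0.001]
contact_force: [5.0, 0.5, -8.1]
grip_width: 0.0352
gripper_force: 30.9
```

```bash
python3 f.py 4
```

```text
[ 4.4500e+00  2.1000e-01 -6.6500e+00  5.6222e+02 -2.9340e+01  1.4205e+02
 -3.0000e-02 -1.2500e+00 -5.0000e-02] [0.39 0.22 0.85 0.02 0.02 0.12 0.02 0.08 0.03]
F along +x_sheeter [4.94 4.47 4.45 3.86] 24.9333 0.03571265690392531
```

>>> send_rows:
  deltas:
    - {"dx":0.3,"dy":0,"dz":0,"rx":0,"ry":0,"rz":0}
    - {"dx":0.6,"dy":0,"dz":0.5,"rx":0,"ry":0,"rz":0}
    - {"dx":0.8,"dy":0,"dz":1.5,"rx":0,"ry":0,"rz":0}
    - {"dx":1.0,"dy":0,"dz":2.5,"rx":0,"ry":0,"rz":0}
    - {"dx":1.0,"dy":0,"dz":3.5,"rx":0,"ry":0,"rz":0}

```text
clock: 25.35
tcp_pos: [0.5625, -0.0294, 0.1452]
orientation: [3.14, -0.098, -0.001]
contact_force: [4.0, -0.5, -8.6]
grip_width: 0.0356
gripper_force: 30.9
```

```bash
python3 f.py 4
```

```text
[ 3.1000e+00 -2.2000e-01 -6.8800e+00  5.6248e+02 -2.9450e+01  1.4529e+02
 -3.0000e-02 -9.1000e-01 -3.0000e-02] [0.52 0.48 1.14 0.01 0.01 0.08 0.02 0.11 0.02]
F along +x_sheeter [3.99 2.95 2.61 2.88] 25.5 0.035561341257894466
```

>>> send_rows:
  deltas:
    - {"dx":0.5,"dy":0,"dz":1,"rx":0,"ry":0,"rz":0}
    - {"dx":0.9,"dy":0,"dz":2,"rx":0,"ry":0,"rz":0}
    - {"dx":1.2,"dy":0,"dz":3,"rx":0,"ry":0,"rz":0}
    - {"dx":1.3,"dy":0,"dz":4,"rx":0,"ry":0,"rz":0}
    - {"dx":1.3,"dy":0,"dz":5,"rx":0,"ry":0,"rz":0}

```text
clock: 25.92
tcp_pos: [0.563, -0.0294, 0.1501]
orientation: [-3.14, 0.098, 0.003]
contact_force: [-0.9, 0.6, -6.7]
grip_width: 0.0357
gripper_force: 31.0
```

```bash
python3 f.py 4
```

```text
[-2.1200e+00  1.7000e-01 -5.0600e+00  5.6310e+02 -2.9450e+01  1.5017e+02
  4.0000e-02  5.4000e-01 -6.0000e-02] [0.74 0.59 1.37 0.04 0.01 0.07 0.03 0.19 0.01]
F along +x_sheeter [-0.92 -2.25 -2.74 -2.61] 26.0667 0.03575348902603998
```

>>> send_rows:
  deltas:
    - {"dx":-0.3,"dy":0,"dz":2,"rx":0,"ry":0,"rz":0}
    - {"dx":-0.3,"dy":0,"dz":4,"rx":0,"ry":0,"rz":0}
    - {"dx":-0.2,"dy":0,"dz":6,"rx":0,"ry":0,"rz":0}
    - {"dx":-0.1,"dy":0,"dz":8,"rx":0,"ry":0,"rz":0}
    - {"dx":-0.1,"dy":0,"dz":10,"rx":0,"ry":0,"rz":0}

```text
clock: 26.48
tcp_pos: [0.5635, -0.0294, 0.1604]
orientation: [-3.14, 0.098, 0.001]
contact_force: [-2.4, 0.4, -5.4]
grip_width: 0.0354
gripper_force: 31.1
```

```bash
python3 f.py 3
```

```text
[-3.4900e+00  5.0000e-01 -2.8100e+00  5.6366e+02 -2.9430e+01  1.6061e+02
  7.0000e-02  1.0200e+00 -4.0000e-02] [1.11 0.11 2.18 0.1  0.01 0.17 0.04 0.22 0.03]
F along +x_sheeter [-2.4  -3.13 -5.03] 26.5833 0.036049746061948426
```

>>> send_rows:
  deltas:
    - {"dx":-0.4,"dy":0,"dz":2,"rx":0,"ry":0,"rz":0}
    - {"dx":-0.7,"dy":0,"dz":4,"rx":0,"ry":0,"rz":0}
    - {"dx":-0.8,"dy":0,"dz":6,"rx":0,"ry":0,"rz":0}
    - {"dx":-0.8,"dy":0,"dz":8,"rx":0,"ry":0,"rz":0}
    - {"dx":-0.8,"dy":0,"dz":10,"rx":0,"ry":0,"rz":0}

```text
clock: 27.0
tcp_pos: [0.5636, -0.0295, 0.1706]
orientation: [3.14, -0.098, 0.001]
contact_force: [-1.1, 0.5, -6.7]
grip_width: 0.0355
gripper_force: 31.1
```

```bash
python3 f.py 3; python3 look.py w7|grep -E "top|handle|knob170|gap"
```

```text
[-1.4500e+00  5.0000e-02 -3.9100e+00  5.6367e+02 -2.9470e+01  1.7087e+02
  1.0000e-02  3.8000e-01 -5.0000e-02] [0.24 0.97 1.96 0.07 0.01 0.17 0.01 0.11 0.02]
F along +x_sheeter [-1.14 -1.57 -1.64] 27.1 0.03595224877884471
handletop 1285 [[6.9, -27.1, 158.4], [10.1, 0.9, 168.7], [14.6, 28.1, 174.7]]
handle125 405 [[3.2, -13.3, 125.3], [3.9, 1.4, 132.7], [4.5, 16.1, 139.7]]
handle140 196 [[3.5, -13.3, 140.1], [4.3, 0.7, 142.7], [9.0, 16.2, 154.7]]
knob170 929 [[-21.5, 76.0, 170.3], [-11.4, 83.5, 174.9], [-4.1, 93.4, 177.1]]
gap 5.966874534219215
```

>>> send_rows:
  deltas:
    - {"dx":-0.2,"dy":0,"dz":2,"rx":0,"ry":0,"rz":0}
    - {"dx":-0.2,"dy":0,"dz":5,"rx":0,"ry":0,"rz":0}
    - {"dx":-0.2,"dy":0,"dz":8,"rx":0,"ry":0,"rz":0}
    - {"dx":-0.2,"dy":0,"dz":11,"rx":0,"ry":0,"rz":0}
    - {"dx":-0.2,"dy":0,"dz":14,"rx":0,"ry":0,"rz":0}

```text
clock: 27.57
tcp_pos: [0.5636, -0.0295, 0.1848]
orientation: [3.14, -0.098, 0.002]
contact_force: [1.8, 0.1, -7.9]
grip_width: 0.0354
gripper_force: 31.0
```

```bash
python3 f.py 2
```

```text
[ 1.8700e+00 -6.0000e-02 -5.4400e+00  5.6364e+02 -2.9520e+01  1.8507e+02
 -2.0000e-02 -5.6000e-01 -5.0000e-02] [0.03 0.13 2.5  0.09 0.05 0.27 0.02 0.2  0.01]
F along +x_sheeter [1.84 1.91] 27.6167 0.03562085860234651
```

Now trending to +x force, so I add +x along the lean for the rest of the draw.

>>> send_rows:
  deltas:
    - {"dx":0.4,"dy":0,"dz":3,"rx":0,"ry":0,"rz":0}
    - {"dx":0.7,"dy":0,"dz":6,"rx":0,"ry":0,"rz":0}
    - {"dx":0.9,"dy":0,"dz":9,"rx":0,"ry":0,"rz":0}
    - {"dx":1.0,"dy":0,"dz":12,"rx":0,"ry":0,"rz":0}
    - {"dx":1.1,"dy":0,"dz":15,"rx":0,"ry":0,"rz":0}

```text
clock: 28.03
tcp_pos: [0.5641, -0.0295, 0.1996]
orientation: [3.14, -0.098, 0.0]
contact_force: [1.9, -0.2, -7.7]
grip_width: 0.0354
gripper_force: 31.0
```

>>> send_rows:
  deltas:
    - {"dx":0.1,"dy":0,"dz":3,"rx":0,"ry":0,"rz":0}
    - {"dx":0.2,"dy":0,"dz":6,"rx":0,"ry":0,"rz":0}
    - {"dx":0.3,"dy":0,"dz":10,"rx":0,"ry":0,"rz":0}
    - {"dx":0.4,"dy":0,"dz":14,"rx":0,"ry":0,"rz":0}
    - {"dx":0.5,"dy":0,"dz":18,"rx":0,"ry":0,"rz":0}

```text
clock: 28.45
tcp_pos: [0.5645, -0.0296, 0.2181]
orientation: [-3.14, 0.098, 0.0]
contact_force: [-0.3, -0.7, -1.8]
grip_width: 0.0354
gripper_force: 31.6
```

>>> send_rows:
  deltas:
    - {"dx":0,"dy":0,"dz":8,"rx":0,"ry":0,"rz":0}
    - {"dx":0,"dy":0,"dz":18,"rx":0,"ry":0,"rz":0}
    - {"dx":0,"dy":0,"dz":30,"rx":0,"ry":0,"rz":0}
    - {"dx":0,"dy":0,"dz":45,"rx":0,"ry":0,"rz":0}
    - {"dx":0,"dy":0,"dz":55,"rx":0,"ry":0,"rz":0}

```text
clock: 28.87
tcp_pos: [0.5651, -0.0298, 0.2746]
orientation: [-3.14, 0.099, -0.003]
contact_force: [-0.6, -0.7, -1.6]
grip_width: 0.0355
gripper_force: 31.6
```

>>> send_rows:
  deltas:
    - {"dx":-2,"dy":-25,"dz":0,"rx":0,"ry":0,"rz":2}
    - {"dx":-4,"dy":-60,"dz":0,"rx":0,"ry":0,"rz":5}
    - {"dx":-6,"dy":-95,"dz":0,"rx":0,"ry":0,"rz":8}
    - {"dx":-8,"dy":-130,"dz":0,"rx":0,"ry":0,"rz":10}
    - {"dx":-10,"dy":-165,"dz":0,"rx":0,"ry":0,"rz":12}

```text
clock: 29.28
tcp_pos: [0.5544, -0.1959, 0.2733]
orientation: [-3.133, -0.234, -0.001]
contact_force: [0.2, 0.7, -2.1]
grip_width: 0.0358
gripper_force: 31.6
```

>>> send_rows:
  deltas:
    - {"dx":0,"dy":-35,"dz":0,"rx":0,"ry":0,"rz":3}
    - {"dx":0,"dy":-70,"dz":0,"rx":0,"ry":0,"rz":6}
    - {"dx":0,"dy":-105,"dz":0,"rx":0,"ry":0,"rz":8}
    - {"dx":0,"dy":-130,"dz":0,"rx":0,"ry":0,"rz":9.5}
    - {"dx":0,"dy":-140,"dz":0,"rx":0,"ry":0,"rz":9.5}

```text
clock: 29.7
tcp_pos: [0.5528, -0.3396, 0.2736]
orientation: [3.101, 0.482, -0.0]
contact_force: [0.3, 0.2, -1.4]
grip_width: 0.0354
gripper_force: 31.6
```

>>> send_rows:
  deltas:
    - {"dx":0,"dy":0,"dz":0,"rx":0,"ry":0,"rz":0}
    - {"dx":0,"dy":0,"dz":0,"rx":0,"ry":0,"rz":0}
    - {"dx":0,"dy":0,"dz":0,"rx":0,"ry":0,"rz":0}
    - {"dx":0,"dy":0,"dz":0,"rx":0,"ry":0,"rz":0}
    - {"dx":0,"dy":0,"dz":0,"rx":0,"ry":0,"rz":0}

```text
clock: 30.12
tcp_pos: [0.5553, -0.3327, 0.2723]
orientation: [-3.102, -0.493, -0.0]
contact_force: [0.6, 0.2, -1.5]
grip_width: 0.0355
gripper_force: 31.6
```

```bash
cat > p.py <<'E'
from h import *
o=r.get_obs();t=o["tcp_pos"];M=R.from_rotvec(o["orientation"]).as_matrix();print(t,M[:,1].round(3),o["clock"])
d=grab("wrist");C=cloud(d);P=C.reshape(-1,3);q=(P-t)@M*1000
for z0,z1 in((-14,0),(0,12),(30,50),(50,70),(70,90),(90,107)):
    k=(abs(q[:,0])<14)&(abs(q[:,1])<12)&(q[:,2]>z0)&(q[:,2]<z1); print(z0,k.sum(),np.median(q[k],0).round(2) if k.any() else "")
def rect(p):
    c,s,a=cv2.minAreaRect((p[:,:2]*1000).astype(np.float32)); return np.round(c,1),np.round(s,1),round(a,1),len(p)
s=grab("scene");T=cloud(grab("top"))
for nm,c in(("wrist",C),("scene",cloud(s)),("top",T)):
    Q=c.reshape(-1,3);n=(np.hypot(Q[:,0]-.552,Q[:,1]+.335)<.062)&(Q[:,2]>.071)&(Q[:,2]<.079); print(nm,rect(Q[n]))
cv2.imwrite("pics/w8.png",d["frame"])
E
python3 p.py
```

```text
[ 0.5552683  -0.33267264  0.2722994 ] [ 0.31  -0.951 -0.001] 30.1167
-14 634 [ 7.12 -0.29 -7.42]
0 427 [6.74 0.29 5.53]
30 422 [ 0.69 -0.12 38.89]
50 318 [ 0.07 -0.06 59.27]
70 240 [-0.52  0.   79.54]
90 170 [-1.13  0.1  98.13]
wrist (array([ 551.1, -333.7]), array([65.3, 88.8]), 18.0, 3122)
scene (array([ 551.4, -333.7]), array([70.3, 91.9]), 15.7, 721)
top (array([ 551. , -330.7]), array([65.1, 91.1]), 18.0, 312)
```

View pics/w8.png

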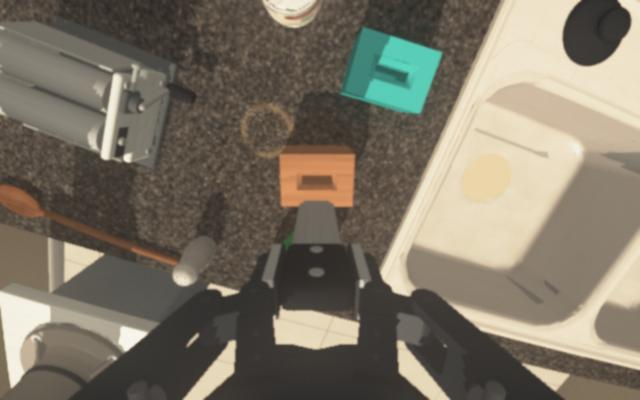

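The picture shows the stand at (317,178) with its empty slot at (316,183) just behind the blade. The gauge leans 0.031 rad in the grip, so I turn the tool upright, shift and lower.

>>> send_rows:
  deltas:
    - {"dx":-1,"dy":-0.2,"dz":0,"rx":0.25,"ry":-0.8,"rz":0}
    - {"dx":-2,"dy":-0.4,"dz":-5,"rx":0.55,"ry":-1.7,"rz":0}
    - {"dx":-3,"dy":-0.6,"dz":-20,"rx":0.55,"ry":-1.7,"rz":0}
    - {"dx":-3,"dy":-0.6,"dz":-40,"rx":0.55,"ry":-1.7,"rz":0}
    - {"dx":-3,"dy":-0.6,"dz":-55,"rx":0.55,"ry":-1.7,"rz":0}

```text
clock: 30.68
tcp_pos: [0.5507, -0.3351, 0.2161]
orientation: [-3.098, -0.487, -0.049]
contact_force: [0.1, -0.3, -2.6]
grip_width: 0.0357
gripper_force: 31.6
```

>>> send_rows:
  deltas:
    - {"dx":0,"dy":0,"dz":-5,"rx":0,"ry":0,"rz":0}
    - {"dx":0,"dy":0,"dz":-8,"rx":0,"ry":0,"rz":0}
    - {"dx":0,"dy":0,"dz":-8,"rx":0,"ry":0,"rz":0}
    - {"dx":0,"dy":0,"dz":-8,"rx":0,"ry":0,"rz":0}
    - {"dx":0,"dy":0,"dz":-8,"rx":0,"ry":0,"rz":0}

```text
clock: 31.1
tcp_pos: [0.552, -0.3355, 0.2104]
orientation: [-3.099, -0.488, -0.051]
contact_force: [-0.2, -0.4, -2.5]
grip_width: 0.0358
gripper_force: 31.5
```

```bash
python3 p.py; python3 f.py 1
```

```text
[ 0.55197755 -0.33553411  0.21035264] [ 0.308 -0.952  0.001] 31.1
-14 638 [ 7.03  0.24 -7.36]
0 422 [ 6.69 -0.2   5.43]
30 417 [ 0.65 -0.06 39.27]
50 320 [-0.000e+00 -1.000e-02  5.959e+01]
70 244 [-6.100e-01  5.000e-02  7.972e+01]
90 164 [-1.22  0.11 98.47]
wrist (array([ 551.4, -333.8]), array([66.4, 89.3]), 18.0, 3954)
scene (array([ 551. , -333.3]), array([68.9, 90.7]), 17.4, 607)
top (array([ 551.1, -330.8]), array([65. , 89.9]), 18.1, 289)
[-5.7000e-01  1.7000e-01 -1.3300e+00  5.5185e+02 -3.3527e+02  2.1000e+02
  2.0000e-02  8.0000e-02  5.0000e-02] [0. 0. 0. 0. 0. 0. 0. 0. 0.]
F along +x_sheeter [-0.58] 31.25 0.0360430720820545
```

>>> send_rows:
  deltas:
    - {"dx":0.4,"dy":1.7,"dz":-5,"rx":0,"ry":0,"rz":0}
    - {"dx":0.4,"dy":1.7,"dz":-11,"rx":0,"ry":0,"rz":0}
    - {"dx":0.4,"dy":1.7,"dz":-18,"rx":0,"ry":0,"rz":0}
    - {"dx":0.4,"dy":1.7,"dz":-25,"rx":0,"ry":0,"rz":0}
    - {"dx":0.4,"dy":1.7,"dz":-32,"rx":0,"ry":0,"rz":0}

```text
clock: 31.67
tcp_pos: [0.5517, -0.3331, 0.1762]
orientation: [-3.098, -0.488, -0.047]
contact_force: [-0.5, 1.3, -2.4]
grip_width: 0.0356
gripper_force: 31.7
```

>>> send_rows:
  deltas:
    - {"dx":0,"dy":0,"dz":-5,"rx":0,"ry":0,"rz":0}
    - {"dx":0,"dy":0,"dz":-10,"rx":0,"ry":0,"rz":0}
    - {"dx":0,"dy":0,"dz":-16,"rx":0,"ry":0,"rz":0}
    - {"dx":0,"dy":0,"dz":-22,"rx":0,"ry":0,"rz":0}
    - {"dx":0,"dy":0,"dz":-26,"rx":0,"ry":0,"rz":0}

```text
clock: 32.08
tcp_pos: [0.5518, -0.3332, 0.1505]
orientation: [-3.098, -0.488, -0.048]
contact_force: [0.6, -0.8, -1.4]
grip_width: 0.0353
gripper_force: 31.7
```

Sliding freely in the slot, with about 17 mm left.

>>> send_rows:
  deltas:
    - {"dx":0,"dy":0,"dz":-5,"rx":0,"ry":0,"rz":0}
    - {"dx":0,"dy":0,"dz":-10,"rx":0,"ry":0,"rz":0}
    - {"dx":0,"dy":0,"dz":-14,"rx":0,"ry":0,"rz":0}
    - {"dx":0,"dy":0,"dz":-16,"rx":0,"ry":0,"rz":0}
    - {"dx":0,"dy":0,"dz":-16,"rx":0,"ry":0,"rz":0}

```text
clock: 32.5
tcp_pos: [0.5518, -0.3332, 0.1348]
orientation: [-3.098, -0.488, -0.047]
contact_force: [0.3, 1.1, -1.8]
grip_width: 0.0358
gripper_force: 31.7
```

>>> send_rows:
  deltas:
    - {"dx":0,"dy":0,"dz":-1,"rx":0,"ry":0,"rz":0}
    - {"dx":0,"dy":0,"dz":-1.5,"rx":0,"ry":0,"rz":0}
    - {"dx":0,"dy":0,"dz":-1.5,"rx":0,"ry":0,"rz":0}

```text
clock: 32.75
tcp_pos: [0.5521, -0.3334, 0.1339]
orientation: [-3.098, -0.489, -0.049]
contact_force: [-0.7, 0.1, -1.6]
grip_width: 0.036
gripper_force: 31.7
```

>>> send_rows:
  deltas:
    - {"dx":0,"dy":0,"dz":-1,"rx":0,"ry":0,"rz":0}
    - {"dx":0,"dy":0,"dz":-1,"rx":0,"ry":0,"rz":0}
    - {"dx":0,"dy":0,"dz":-1,"rx":0,"ry":0,"rz":0}

```text
clock: 33.0
tcp_pos: [0.552, -0.3334, 0.1329]
orientation: [-3.098, -0.488, -0.049]
contact_force: [-0.4, -0.8, -2.3]
grip_width: 0.0356
gripper_force: 31.7
```

>>> send_rows:
  deltas:
    - {"dx":0,"dy":0,"dz":0,"rx":0,"ry":0,"rz":0}
    - {"dx":0,"dy":0,"dz":0,"rx":0,"ry":0,"rz":0}
    - {"dx":0,"dy":0,"dz":0,"rx":0,"ry":0,"rz":0}
    - {"dx":0,"dy":0,"dz":0,"rx":0,"ry":0,"rz":0}
    - {"dx":0,"dy":0,"dz":0,"rx":0,"ry":0,"rz":0}
  jaw: 70

```text
clock: 33.42
tcp_pos: [0.5521, -0.3334, 0.133]
orientation: [-3.098, -0.488, -0.049]
contact_force: [-0.5, -0.8, -0.1]
grip_width: 0.0699
gripper_force: 0.0
```

>>> send_rows:
  deltas:
    - {"dx":0,"dy":0,"dz":20,"rx":0,"ry":0,"rz":0}
    - {"dx":0,"dy":0,"dz":45,"rx":0,"ry":0,"rz":0}
    - {"dx":0,"dy":0,"dz":75,"rx":0,"ry":0,"rz":0}
    - {"dx":0,"dy":0,"dz":110,"rx":0,"ry":0,"rz":0}
    - {"dx":0,"dy":0,"dz":130,"rx":0,"ry":0,"rz":0}

```text
clock: 33.83
tcp_pos: [0.5525, -0.3345, 0.2665]
orientation: [-3.101, -0.488, -0.053]
contact_force: [0.1, 0.1, 0.2]
grip_width: 0.0697
gripper_force: 0.0
```

>>> send_rows:
  deltas:
    - {"dx":-20,"dy":0,"dz":0,"rx":0,"ry":0,"rz":0}
    - {"dx":-40,"dy":0,"dz":0,"rx":0,"ry":0,"rz":0}
    - {"dx":-60,"dy":0,"dz":0,"rx":0,"ry":0,"rz":0}
    - {"dx":-60,"dy":0,"dz":0,"rx":0,"ry":0,"rz":0}
    - {"dx":-60,"dy":0,"dz":0,"rx":0,"ry":0,"rz":0}

```text
clock: 34.25
tcp_pos: [0.4912, -0.3336, 0.2632]
orientation: [-3.098, -0.486, -0.05]
contact_force: [0.4, 0.6, 0.0]
grip_width: 0.0703
gripper_force: 0.0
```

```bash
python3 - <<'E'
from h import *
d=grab("wrist");P=cloud(d).reshape(-1,3);print(r.get_obs()["clock"],r.get_obs()["contact_force"])
n=np.hypot(P[:,0]-.552,P[:,1]+.334)<.06
for z0,z1 in((.07,.08),(.154,.17)):
    Q=P[n&(P[:,2]>z0)&(P[:,2]<z1)];c,s,a=cv2.minAreaRect((Q[:,:2]*1000).astype(np.float32));print(c,s,a,np.median(Q[:,2]))
s=grab("scene");cv2.imwrite("pics/end.png",s["frame"])
E
```

```text
34.3 [ 0.02602089 -0.02221898 -0.36935309]
(550.64794921875, -334.13983154296875) (65.09477233886719, 89.36121368408203) 17.754356384277344 0.07507055260497625
(550.0419311523438, -332.7813720703125) (15.370927810668945, 36.00112533569336) 17.85040283203125 0.16037019718574672
```

View pics/end.png

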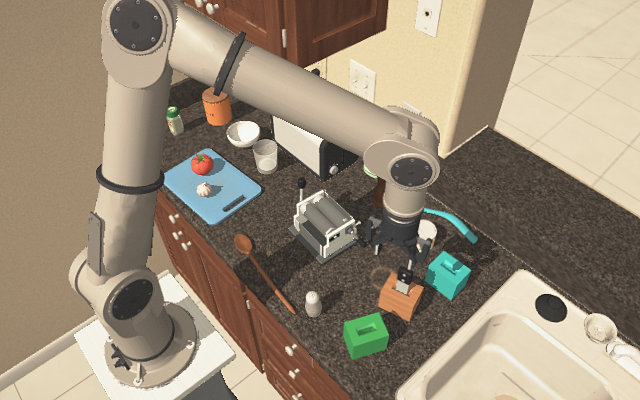

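The picture shows the gauge seated in the stand at (403,283), its top at 160 mm and its centre within 2 mm of the slot. The lever knob at (300,184) stays closed and everything else is in place.

```bash
python3 -c "
from bench import r
print(r.hand_in())"
```

```text
the job is handed in; nothing more can be done
None
```

I set the roller gap on the gauge with a light drag, drew the gauge out and returned it to its stand, then handed the job in at about 34 s; no verdict came back.

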